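# Clear the turn buttons and set up the press

### The arm

A 6-joint arm with a two-finger parallel gripper is mounted at the origin on the work surface. World frame = base frame: x ahead of the robot, y to its left, z up, the work surface at z = 0. Lengths are in m, angles in rad, forces in N, time in s.
With the tool pointing down it reaches from about 0.35 to 0.775 m from the base axis. Payload 7.3 kg.
Tool frame: the origin (TCP) lies at the very end of the fingers, on their centre line; the grasp point (between the pads) lies 19 mm behind it; z points along the fingers, y is the line along which they close (so a half turn about z gives the same grasp; the last joint's range is limited). The gripper opens to 92 mm and grips with 3 to 60 N. Pads are 19 mm wide; open, the fingers measure 130 mm over their backs; the gripper's body (75 mm by 190 mm) begins 47 mm behind the grasp point.
Start: joints at [1.183, 0.342, 1.524, -0, 1.275, -0.146], TCP at [0.126, 0.51, 0.227] pointing down, gripper open.
Joint ranges: [-2.53, 2.53], [-0.77, 2.02], [0.04, 2.7], [-1, 4.14], [0.28, 2.66], [-3.11, 3.11]. Speed limits (rad/s): [2.57, 2.57, 3.14, 3.14, 3.14, 3.14].

### API

Orientations are given as [roll, pitch, yaw] about the fixed x, y, z axes, in that order (R = Rz(yaw) Ry(pitch) Rx(roll)).
In Python, from cell import telemetry, eyes, job gives the robot as it stands.
- The arm moves only by the tool apply_moves, never from a script. Its arguments are lists of equal length, an entry for each row: "delta_pos": the shift along the world's x, y, z each as a share of 0.4 m, from -1 to 1, a list of three; "dr": the turn, a rotation vector about the world's x, y, z each as a share of 0.5 rad, from -1 to 1, a list of three; "jaw": the opening, from 0 (shut) to 1 (fully open). A call has 1 to 8 rows; each row is the pose to reach, as a shift and turn from the pose commanded when the call began; what a row does not reach only later rows make up. A row lasts 1/12 s, in which the tool goes at most 41.7 mm and 7.16 degrees, less where a joint would pass 70% of its speed; a pose out of reach is approached as far as the arm can. A call with a number of a shift or a turn outside -1 to 1 is refused whole. A call with a gripper value outside its range is refused whole. The fingers move at their own pace and stop on an object; "force" is the grip in N (left out, the last holds). Time passes only in rows, so rows that repeat a pose let the fingers close. It gives the time, the measured TCP pose, the force, the opening and the grip force at its end, in the units of the state.
- telemetry.observe(): the state, without advancing time (a new reading comes with each control period).
- eyes.read_camera(name): name is "scene" or "side" or "wrist"; returns the picture (384x512x3 uint8, red, green, blue); there is no depth.
- eyes.camera_model(name): a dict with "vertical_fov" (degrees; the focal length in pixels is half the picture's height over the tangent of half this angle, whatever the lens; pixels are square), "cx", "cy" (the principal point, pixels), "rvec" (rotation vector, rad) and "tvec" (3), from world to camera coordinates, as OpenCV has them; the wrist camera has in their place "hand_eye" (4x4, takes a point from camera to tool coordinates, whose origin is the TCP and whose axes are the flange's). Camera axes: x right, y down, z forward; pixel columns grow to the right and rows downward; lengths in m; the calibration is good to about 2 mm. A picture is of the moment at which its call begins: read the wrist's pose just before it. camera_model takes no time and is no camera call.
- job.hand_in(): hands the job in; it is judged then, once.
The state is a dict: "time": time; "qpos": joint angles; "qvel": joint speeds; "joint_efforts": joint torques, N m; "tool_pos": TCP position; "tool_rot": TCP orientation; "contact_force": force on the tool from outside, world axes, zero at the start; "torque": the same for the moment, N m; "opening": finger opening in m; "grip_force": force on a finger pad.
Only numpy, scipy, OpenCV 4.12 (cv2) and the standard library are available. Lean on these libraries where they do the work, as an engineer would, in place of code of your own. Each camera call takes 0.05 s, during which the arm holds its last target. There are 200 camera calls.

### The job

Change the screw press over to the next piece: gather all the finished wooden turn buttons lying about the bench onto the plywood scoop tray, then carry the tray to the wooden crate and tip them all into it off the open lip, and set the tray flat back on its rubber mat. Slide the strip in the press until its pencilled cross sits right under the punch, and only then wind the handwheel clockwise until the punch stops on the strip; leave everything else on the bench alone.

Things in the scene. Friction and masses are not known exactly. Their poses are not given: they have to be found in the camera images.
- button0: wooden turn button (toggle for holding a window screen): a flat bar 56 long, 26 wide, 18 thick with rounded ends and a dark hole in the middle, 20 g, lying flat at the start. Origin: centre of its underside; x runs along its length, z up. Two to four of the four turn buttons are present
- button1: wooden turn button (toggle for holding a window screen): a flat bar 56 long, 26 wide, 18 thick with rounded ends and a dark hole in the middle, 20 g, lying flat at the start. Origin: centre of its underside; x runs along its length, z up. Two to four of the four turn buttons are present
- button2: wooden turn button (toggle for holding a window screen): a flat bar 56 long, 26 wide, 18 thick with rounded ends and a dark hole in the middle, 20 g, lying flat at the start. Origin: centre of its underside; x runs along its length, z up. Two to four of the four turn buttons are present
- button3: wooden turn button (toggle for holding a window screen): a flat bar 56 long, 26 wide, 18 thick with rounded ends and a dark hole in the middle, 20 g, lying flat at the start. Origin: centre of its underside; x runs along its length, z up. Two to four of the four turn buttons are present
- tray: plywood scoop tray, 230 long, 200 g, on the rubber mat at the start. Origin: underside, mid-length; x runs from the open lip (x = -115) to the grip end (+115), z up. Pan: x -115 to +55, y -75 to +75, floor 6 thick, walls at both sides and rear 6 thick, tops 32 above the underside; no wall at the lip. Wooden pieces start to slide at 25 to 35 degrees of tilt
- tray_grip (a point): point in the tray's upright grip board: x = 100, y = 0, 45 above the tray's underside; axes as the tray. The board is 14 thick along x (93 to 107), 60 wide along y, its top 64 above the underside; it stands on a tongue 8 thick, 38 clear behind the pan's rear wall
- tray_lip (a point): middle of the tray's open lip, on the pan floor's top edge (x = -115, z = 6); axes as the tray
- mat: thin black rubber mat, 280 x 200 (x, y), 1 thick, lying on the bench (look only: what stands on it is level with the bench top). Origin: centre of its underside. It is the tray's place; at the start the tray's x runs about along the mat's x
- crate: open wooden crate, 150 x 200 x 60 tall (x, y, z), walls 8 and floor 8 thick, fixed to the bench. Origin: centre of its underside
- strip: loose wooden strip 280 long (its y), 45 wide (x), 24 thick, 200 g, on the press bed. Origin: centre of its underside. It slides along the press's y between two rails 8 high (1 mm play each side), so its upper 16 stand free to be pinched; at the start it lies 30 to 105 too far towards the press's -y, that end standing out of the channel. Sliding takes 1 to 2 N
- strip_mark (a point): pencilled cross on the strip's top face: x = 0, y = +20, z = 24 in the strip's frame. With the cross under the punch, the strip's +y end is flush with the +y end of the press's bed
- press: green bench screw press, fixed. Origin: bench level, under the punch axis. Bed top at 16, x -55 to +115, y -170 to +120; guide channel along y, centred on x = 0. Column at x 60 to 110, y within 30; overhead arm x -30 to 110, y within 27, 135 to 175 up; above it a small bridge and the handwheel
- punch_tip (a point): point of the punch (moves down with the ram), on the press's vertical axis; it stands 64 above the bench with the ram right up, and meets the strip's top (40 above the bench) at the bottom of its travel
- press_ram (a joint): travel of the punch downwards, 0 = right up, 0.0243 m = hard stop (its brass collar reaches the arm and the tip touches the strip)
- press_wheel (a joint): handwheel angle in rad, grows clockwise seen from above; drives the ram down 12 mm a turn, 0 to 12.74 (about two turns; starts at 0 to 2.5). Needs about 0.1 N m and stays where it is left. Wheel 132 across, 214 to 237 above the bench, keeps its height
- wheel_hub (a point): centre of the handwheel on its vertical axis, 237 above the bench
- spinner_mid (a point): middle of the wheel's upright wooden spinner handle (20 across, 48 tall, from 231 to 279 above the bench, this point at 259), 50 from the wheel's axis; it spins freely on its pin, so it can be held firmly and led round in a circle. Its orientation has no meaning
- tape: bystander: yellow tape roll lying flat, 80 across, 24 high (mm); origin at its underside; leave it alone
- glue: bystander: white glue bottle, 56 across, 170 tall (mm); origin at its underside; leave it alone
- jar: bystander: glass jar, 68 across, 90 tall (mm); origin at its underside; leave it alone
- screwdriver: bystander: screwdriver lying flat (mm); origin at its underside; leave it alone
- hammer: bystander: hammer lying flat (mm); origin at its underside; leave it alone
- mug: bystander: blue mug, 80 across, 90 tall (mm); origin at its underside; leave it alone
- tin: bystander: steel tin, 90 across, 110 tall (mm); origin at its underside; leave it alone

How it is judged:
By the outcome, as a careful person would: the job done as asked, in the order asked, and still so for the second after the job is handed in, with the robot touching nothing.
Of button0, button1, button2, button3 only 2 to 4 are there at a start; the rules pass over those that are not, and their reading is None.
At some moment in a run one of button0, button1, button2, button3 may be knocked a few centimetres aside while the robot is not near it.
It also fails if it takes over 210 s, if anything falls off the work surface, if the arm or the gripper's body presses on something with over 40 N, if the wrist force passes 120 N, or if a joint passes its speed limit or range.

## Working session

There is one attempt and no reset: what is moved stays moved. The work goes in short steps, Python scripts to look and compute and a tool call to move; the robot and the scene stay as the last step left them, time stands still between calls to the robot, and variables do not carry over. Pictures are saved under pics/ and viewed, at most 14 in all, crops included, and the job is handed in when it is done.

Besides the shell and the picture viewer there is one more tool, called after ">>>" as name(argument=value, ...) on one line, values as JSON. apply_moves: Moves the arm, as the interface text tells. Its arguments: {"type":"object","properties":{"delta_pos":{"type":"array"},"dr":{"type":"array"},"jaw":{"type":"array"},"force":{"type":"number"}},"required":["delta_pos","dr","jaw"]}

```bash
ls; mkdir -p pics; cat > h.py <<'E'
import numpy as np, cv2
from cell import telemetry, eyes, job
from scipy.spatial.transform import Rotation as R
def cam(name, st=None):
    m=eyes.camera_model(name); f=192/np.tan(np.radians(m["vertical_fov"])/2)
    K=np.array([[f,0,m["cx"]],[0,f,m["cy"]],[0,0,1]])
    if "rvec" in m:
        Rw=cv2.Rodrigues(np.array(m["rvec"],float))[0]; t=np.array(m["tvec"],float).ravel()
        return K,Rw,t
    st=st or telemetry.observe(); H=np.array(m["hand_eye"])
    T=np.eye(4);T[:3,:3]=R.from_euler('xyz',st["tool_rot"]).as_matrix();T[:3,3]=st["tool_pos"]
    W=np.linalg.inv(T@H); return K,W[:3,:3],W[:3,3]
def px2w(c,uv,z):
    K,Rw,t=c; uv=np.atleast_2d(uv).astype(float)
    d=(np.linalg.inv(K)@np.c_[uv,np.ones(len(uv))].T).T@Rw
    o=-Rw.T@t; s=(z-o[2])/d[:,2]; return o+s[:,None]*d
def w2px(c,P):
    K,Rw,t=c; p=(np.atleast_2d(P)@Rw.T+t)@K.T; return p[:,:2]/p[:,2:]
def snap(name,fn):
    st=telemetry.observe(); im=eyes.read_camera(name); cv2.imwrite('pics/'+fn,im[:,:,::-1]); return im,cam(name,st)
E
python3 - <<'E'
from h import *
for n in ["scene","side","wrist"]:
    im,c=snap(n,n+'0.png'); print(n,eyes.camera_model(n)); print(-c[1].T@c[2])
a=cv2.imread('pics/scene0.png');b=cv2.imread('pics/side0.png')
s=telemetry.observe();print(s)
E
```

```text
pics
scene {'vertical_fov': 52.21010589304496, 'cx': 252.5075412109902, 'cy': 192.5546594753931, 'rvec': array([ 0.89745144,  2.45238425, -1.14916758]), 'tvec': array([ 0.44170017, -0.08303371,  1.68263059])}
[1.20133684 0.74645373 1.01628538]
side {'vertical_fov': 43.71319279930073, 'cx': 253.69552379132483, 'cy': 186.29002144433954, 'rvec': array([ 0.06988464, -2.67679418,  1.54233146]), 'tvec': array([0.56226211, 0.1985064 , 1.55083327])}
[0.45952576 1.2753108  0.96075268]
wrist {'vertical_fov': 62.02163121872347, 'cx': 256.2167764690149, 'cy': 186.83333771816817, 'hand_eye': array([[-3.63762496e-04, -9.65670828e-01, -2.59768588e-01,
         6.89799710e-02],
       [ 9.99999272e-01, -5.23919644e-05, -1.20556855e-03,
         4.42022515e-04],
       [ 1.15057259e-03, -2.59768837e-01,  9.65670144e-01,
        -1.59081728e-01],
       [ 0.00000000e+00,  0.00000000e+00,  0.00000000e+00,
         1.00000000e+00]])}
[0.05875686 0.52654807 0.38520918]
{'time': 0.15, 'qpos': array([ 1.18302446e+00,  3.42581804e-01,  1.52475558e+00, -2.42074731e-05,
        1.27542356e+00, -1.46005378e-01]), 'qvel': array([ 0.00048107, -0.00213475, -0.00465758, -0.00074959,  0.00035253,
       -0.00033984]), 'joint_efforts': array([ 1.56690392e-03, -4.31465542e+01, -2.44354928e+01,  7.18053128e-02,
        5.37900149e-02, -9.39577103e-05]), 'tool_pos': array([0.12557033, 0.50945855, 0.22620936]), 'tool_rot': array([-3.14043342e+00, -1.47067212e-04,  2.89983314e+00]), 'contact_force': array([ 0.36771333, -0.33902756, -1.01760679]), 'torque': array([-0.02696872, -0.02142142,  0.00436732]), 'grip_force': 0.0, 'opening': 0.09177246290152041}
```

View pics/scene0.png

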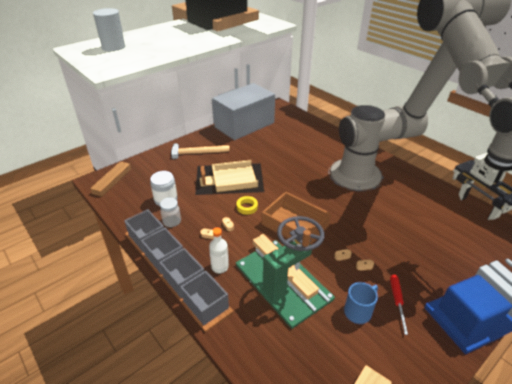

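View pics/side0.png

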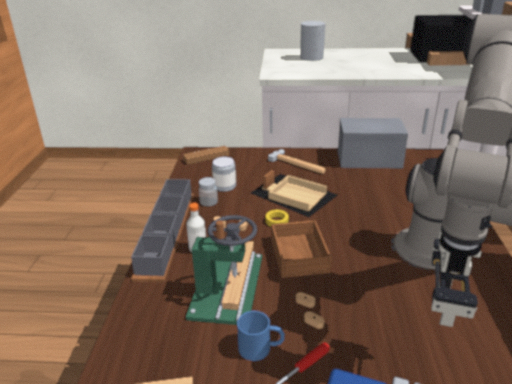

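The scene view shows buttons at about (343,255), (364,265), (207,233) and (228,223). The tray on its mat is at (235,177), the crate at (295,212) and the press at (285,275). I'll zoom in next.

```bash
python3 - <<'E'
from h import *
a=cv2.imread('pics/scene0.png');b=cv2.imread('pics/side0.png')
cv2.imwrite('pics/c1.png',cv2.resize(a[140:330,170:390],None,fx=3.1,fy=3.1,interpolation=cv2.INTER_CUBIC))
cv2.imwrite('pics/c2.png',cv2.resize(b[150:350,160:360],None,fx=3,fy=3,interpolation=cv2.INTER_CUBIC))
S=cam("scene")
print(px2w(S,[[343,255],[364,265],[207,233],[228,223]],0.018))
E
```

```text
[[ 0.41323087  0.27348583  0.018     ]
 [ 0.39440278  0.34526552  0.018     ]
 [ 0.70057492 -0.10381022  0.018     ]
 [ 0.61317619 -0.09591698  0.018     ]]
```

View pics/c1.png

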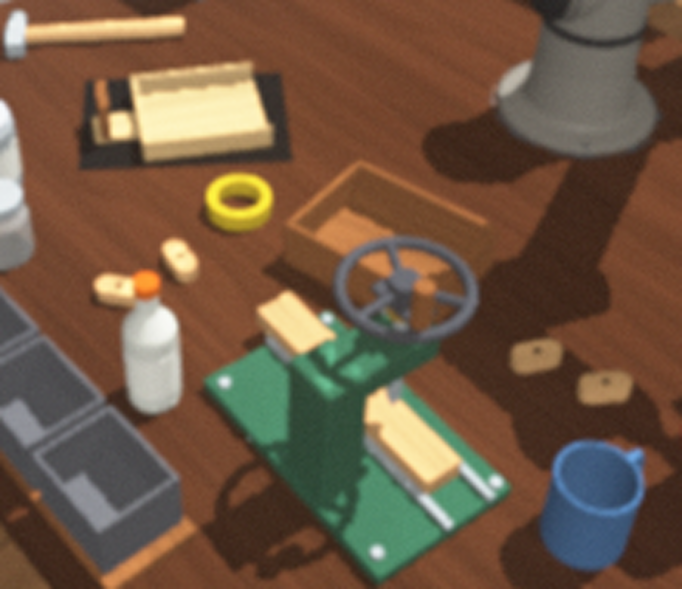

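View pics/c2.png

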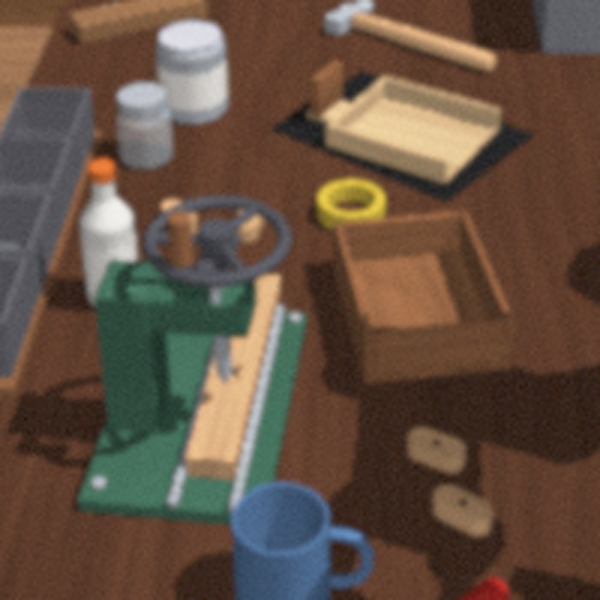

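Close-up of the scene and side views: four buttons, two near the robot and mug side, and two between the tape and the glue. The tray's grip points away from the robot (+x) and its open lip faces the robot. The strip sits short of the near (+y) end of the press bed. Next I'll compute the main poses.

```bash
python3 - <<'E'
from h import *
np.set_printoptions(precision=4,suppress=True)
S=cam("scene");D=cam("side")
f=lambda p:np.array(p)/3.1+[170,140]
g=lambda p:np.array(p)/3.0+[160,150]
print('mat',px2w(S,f([(88,75),(80,167),(292,160),(283,75)]),.001))
print('mat side',px2w(D,g([(366,74),(275,128),(443,195),(533,136)]),.001))
print('traytops s',px2w(S,f([(130,72),(250,63),(272,128),(145,140)]),.032))
print('traytops d',px2w(D,g([(383,76),(500,104),(449,165),(328,125)]),.032))
print('grip d top',px2w(D,g([(328,70)]),.064),px2w(S,f([(102,84)]),.064))
print('crate S',px2w(S,f([(360,163),(490,222),(287,235)]),.06))
print('crate D',px2w(D,g([(337,225),(468,213),(515,330),(365,365)]),.06))
print('bed S',px2w(S,f([(205,382),(380,580),(510,490)]),.016))
print('bed D',px2w(D,g([(78,505),(232,518),(306,312)]),.016))
print('hub',px2w(S,f([(402,278)]),.237),px2w(D,g([(219,232)]),.237))
print('spin top',px2w(S,f([(425,285)]),.279),px2w(D,g([(180,207)]),.279))
print('strip end S',px2w(S,f([(258,312),(290,292)]),.04),px2w(S,f([(422,485),(460,460)]),.04))
print('strip end D',px2w(D,g([(188,462),(228,465)]),.04))
print('marks D',px2w(D,g([(238,372),(205,398)]),.04))
print('btn D',px2w(D,g([(436,443),(462,503),(250,222),(177,208)]),.018))
print('btn S',px2w(S,f([(537,352),(605,382),(180,255),(119,285)]),.018))
print('tape,glue',px2w(S,f([(240,190)]),.024),px2w(S,f([(147,285)]),.17),px2w(D,g([(102,165)]),.17))
E
```

```text
mat [[ 0.4773 -0.4912  0.001 ]
 [ 0.6003 -0.3276  0.001 ]
 [ 0.3809 -0.1599  0.001 ]
 [ 0.2651 -0.3106  0.001 ]]
mat side [[ 0.4764 -0.4783  0.001 ]
 [ 0.5929 -0.3287  0.001 ]
 [ 0.3797 -0.1773  0.001 ]
 [ 0.2603 -0.318   0.001 ]]
traytops s [[ 0.4509 -0.4215  0.032 ]
 [ 0.31   -0.33    0.032 ]
 [ 0.3825 -0.1983  0.032 ]
 [ 0.5241 -0.2857  0.032 ]]
traytops d [[ 0.453  -0.4166  0.032 ]
 [ 0.3022 -0.3453  0.032 ]
 [ 0.373  -0.196   0.032 ]
 [ 0.522  -0.2861  0.032 ]]
grip d top [[ 0.525  -0.3728  0.064 ]] [[ 0.5195 -0.3853  0.064 ]]
crate S [[ 0.3688 -0.0488  0.06  ]
 [ 0.3281  0.1258  0.06  ]
 [ 0.522  -0.01    0.06  ]]
crate D [[ 0.5024 -0.0247  0.06  ]
 [ 0.3582 -0.0528  0.06  ]
 [ 0.3218  0.1503  0.06  ]
 [ 0.4683  0.2085  0.06  ]]
bed S [[0.706  0.0694 0.016 ]
 [0.7277 0.354  0.016 ]
 [0.5634 0.3665 0.016 ]]
bed D [[0.7219 0.3572 0.016 ]
 [0.5828 0.3667 0.016 ]
 [0.5321 0.0735 0.016 ]]
hub [[0.6061 0.2392 0.237 ]] [[0.5971 0.2449 0.237 ]]
spin top [[0.6293 0.285  0.279 ]] [[0.6261 0.269  0.279 ]]
strip end S [[0.6128 0.0459 0.04  ]
 [0.5661 0.0458 0.04  ]] [[0.6382 0.3178 0.04  ]
 [0.5894 0.3216 0.04  ]]
strip end D [[0.6256 0.3243 0.04  ]
 [0.5892 0.3265 0.04  ]]
marks D [[0.5917 0.2    0.04  ]
 [0.6198 0.2387 0.04  ]]
btn D [[ 0.4011  0.2671  0.018 ]
 [ 0.3803  0.342   0.018 ]
 [ 0.6049 -0.0881  0.018 ]
 [ 0.6931 -0.114   0.018 ]]
btn S [[ 0.4077  0.2698  0.018 ]
 [ 0.3855  0.3431  0.018 ]
 [ 0.6107 -0.0988  0.018 ]
 [ 0.6938 -0.1049  0.018 ]]
tape,glue [[ 0.4872 -0.1374  0.024 ]] [[0.7503 0.0423 0.17  ]] [[0.7435 0.0334 0.17  ]]
```

>>> apply_moves(delta_pos=[[0.66, -0.5, 0.1], [0.66, -0.5, 0.1], [0.66, -0.5, 0.1], [0.66, -0.5, 0.1], [0.66, -0.5, 0.1], [0.66, -0.5, 0.1], [0.66, -0.5, 0.1], [0.66, -0.5, 0.1]], dr=[[0, 0, 0], [0, 0, 0], [0, 0, 0], [0, 0, 0], [0, 0, 0], [0, 0, 0], [0, 0, 0], [0, 0, 0]], jaw=[0.6, 0.6, 0.6, 0.6, 0.6, 0.6, 0.6, 0.6])

```text
time: 0.82
tool_pos: [0.3907, 0.3083, 0.2669]
tool_rot: [3.141, -0.0, 2.9]
contact_force: [1.2, 0.7, -0.4]
opening: 0.0552
grip_force: 0.0
```

```bash
cat >> h.py <<'E'
np.set_printoptions(precision=4,suppress=True)
def buttons(im,c,zlo=0.018,lo=(8,60,110),hi=(28,200,255)):
    m=cv2.inRange(cv2.cvtColor(im,cv2.COLOR_RGB2HSV),lo,hi)
    m=cv2.morphologyEx(m,cv2.MORPH_CLOSE,np.ones((5,5)))
    out=[]
    for k in cv2.findContours(m,cv2.RETR_EXTERNAL,cv2.CHAIN_APPROX_NONE)[0]:
        if len(k)<15: continue
        P=px2w(c,k[:,0,:],zlo)[:,:2]*1000
        (x,y),(w,h),a=cv2.minAreaRect(P.astype(np.float32))
        if h>w: w,h,a=h,w,a+90
        if 40<w<85 and 18<h<50: out.append((x/1000,y/1000,w,h,(a+90)%180-90,k[:,0].mean(0)))
    return out
E
python3 - <<'E'
from h import *
im,c=snap("wrist","w1.png"); 
for b in buttons(im,c): print('w',*b)
im,c=snap("scene","s1.png")
for b in buttons(im,c): print('s',*b)
print(telemetry.observe()['tool_pos'])
E
```

```text
s 0.7856920776367188 -0.2973863525390625 46.539794921875 31.65450668334961 81.40135955810547 [157.5 214.5]
s -0.03252866744995117 0.12954957580566406 40.536617279052734 28.003103256225586 -61.860992431640625 [385.913  181.3478]
[0.3939 0.3065 0.267 ]
```

View pics/w1.png

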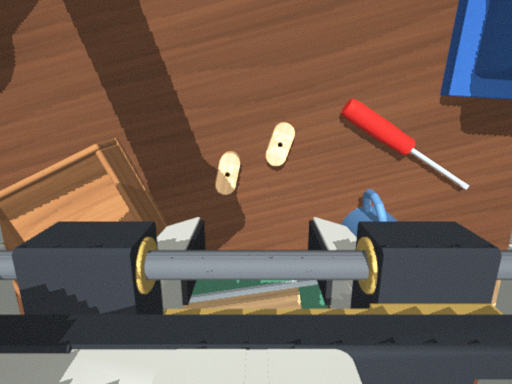

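The wrist view shows two bright buttons at (228,172) and (280,144); the crate is at left and the mug handle at lower right. I'll adjust the mask, since the buttons are brighter than the table.

```bash
cat >> h.py <<'E'
def wb(im,c,vmin=150,**k): return buttons(im,c,lo=(8,30,vmin),hi=(35,185,255),**k)
E
python3 - <<'E'
from h import *
im=cv2.imread('pics/w1.png')[:,:,::-1].copy(); c=cam('wrist')
h=cv2.cvtColor(im,cv2.COLOR_RGB2HSV); print(h[144:146,276],h[165,228],h[185,228],h[140,220])
for b in wb(im,c,150): print(*b)
for b in wb(im,c,190): print(*b)
s=cv2.imread('pics/scene0.png')[:,:,::-1].copy();h=cv2.cvtColor(s,cv2.COLOR_RGB2HSV)
for p in [(343,255),(364,265),(207,233),(228,223),(350,245),(235,215)]: print(p,h[p[1]-2,p[0]-2])
E
```

```text
[[ 27  52 255]
 [ 30  30 255]] [ 28  41 255] [ 17 101 201] [ 12 129 132]
0.40600091552734374 0.265033203125 57.50638961791992 27.522167205810547 -22.61388397216797 [227.4141 172.2121]
0.386666259765625 0.33916134643554685 57.35832214355469 27.63123321533203 -33.3526611328125 [279.75   143.5385]
(343, 255) [ 15 124 156]
(364, 265) [ 15 124 166]
(207, 233) [ 23  86 252]
(228, 223) [ 25  70 254]
(350, 245) [ 10 140  62]
(235, 215) [ 10 154 124]
```

>>> apply_moves(delta_pos=[[-0.008, 0.074, -0.4], [-0.008, 0.074, -0.4], [-0.008, 0.074, -0.4], [-0.008, 0.074, -0.4], [-0.008, 0.074, -0.4], [-0.008, 0.074, -0.4], [-0.008, 0.074, -0.4]], dr=[[0, 0, -0.684], [0, 0, -0.684], [0, 0, -0.684], [0, 0, -0.684], [0, 0, -0.684], [0, 0, -0.684], [0, 0, -0.684]], jaw=[0.6, 0.6, 0.6, 0.6, 0.6, 0.6, 0.6])

```text
time: 1.5
tool_pos: [0.3869, 0.3402, 0.1085]
tool_rot: [3.14, 0.001, 2.559]
contact_force: [0.8, -0.3, -0.9]
opening: 0.0554
grip_force: 0.0
```

```bash
python3 - <<'E'
from h import *
s=telemetry.observe(); print(s['tool_pos'],s['tool_rot'],s['qpos'],np.abs(s['qvel']).max(),s['contact_force'])
im,c=snap("wrist","w2.png"); 
for b in wb(im,c,150): print('w',*b)
E
```

```text
[0.3869 0.3402 0.1085] [3.1395 0.0009 2.5588] [ 0.5725  0.4516  1.7158  0.      0.9719 -0.4156] 0.0283689724994406 [ 0.7758 -0.3302 -0.8804]
```

>>> apply_moves(delta_pos=[[0, -0.0025, -0.1], [0, -0.0025, -0.2], [0, -0.0025, -0.257], [0, -0.0025, -0.257], [0, -0.0025, -0.257], [0, -0.0025, -0.257], [0, -0.0025, -0.257], [0, -0.0025, -0.257]], dr=[[0, 0, 0], [0, 0, 0], [0, 0, 0], [0, 0, 0], [0, 0, 0], [0, 0, 0], [0, 0, 0], [0, 0, 0]], jaw=[0.6, 0.6, 0.6, 0.4, 0.1, 0.1, 0.1, 0.1], force=20)

```text
time: 2.22
tool_pos: [0.3876, 0.3393, 0.0061]
tool_rot: [3.138, 0.002, 2.558]
contact_force: [-0.8, -0.3, 0.2]
opening: 0.0263
grip_force: 0.1
```

>>> apply_moves(delta_pos=[[0, 0, 0.02], [0, 0, 0.1], [0, 0, 0.2], [0, -0.1, 0.3], [0, -0.2, 0.35], [0, -0.3, 0.38], [0.02, -0.4, 0.4], [0.02, -0.5, 0.4]], dr=[[0, 0, 0], [0, 0, 0], [0, 0, 0.12], [0, 0, 0.12], [0, 0, 0.12], [0, 0, 0.12], [0, 0, 0.12], [0, 0, 0.12]], jaw=[0.1, 0.1, 0.1, 0.1, 0.1, 0.1, 0.1, 0.1], force=20)

```text
time: 2.88
tool_pos: [0.3948, 0.1518, 0.166]
tool_rot: [3.138, 0.005, 2.619]
contact_force: [1.8, 0.4, -0.3]
opening: 0.0257
grip_force: 20.0
```

>>> apply_moves(delta_pos=[[0.0, -0.1, 0], [0.03, -0.2, 0.03], [0.06, -0.3, 0.05], [0.08, -0.4, 0.07], [0.1, -0.5, 0.09], [0.12, -0.6, 0.1], [0.14, -0.7, 0.1], [0.16, -0.8, 0.1]], dr=[[0, 0, 0], [0, 0, 0], [0, 0, 0], [0, 0, 0], [0, 0, 0], [0, 0, 0], [0, 0, 0], [0, 0, 0]], jaw=[0.1, 0.1, 0.1, 0.1, 0.1, 0.1, 0.1, 0.1])

```text
time: 3.55
tool_pos: [0.4577, -0.1693, 0.2047]
tool_rot: [3.141, 0.003, 2.618]
contact_force: [0.6, 0.9, -0.1]
opening: 0.0259
grip_force: 20.0
```

>>> apply_moves(delta_pos=[[0.06, -0.1, 0], [0.12, -0.2, 0.0], [0.18, -0.3, 0.0], [0.18, -0.32, 0.0], [0.18, -0.32, 0.0]], dr=[[0, 0, 0], [0, 0, 0], [0, 0, 0], [0, 0, 0], [0, 0, 0]], jaw=[0.1, 0.1, 0.1, 0.1, 0.1])

```text
time: 3.97
tool_pos: [0.5305, -0.2994, 0.2032]
tool_rot: [-3.141, 0.002, 2.615]
contact_force: [-0.8, 0.9, -0.8]
opening: 0.0259
grip_force: 20.0
```

```bash
python3 - <<'E'
from h import *
s=telemetry.observe(); print(s['tool_pos'],s['tool_rot'],s['qpos'],np.abs(s['qvel']).max(),s['opening'],s['grip_force'])
im,c=snap("wrist","w3.png"); snap("scene","s3.png")
E
```

```text
[ 0.5305 -0.2994  0.2032] [-3.1405  0.0022  2.6146] [-0.6391  0.5136  1.3172 -0.0009  1.3085 -1.6827] 0.1030864451609758 0.025906445482517852 19.997843373566866
```

View pics/w3.png

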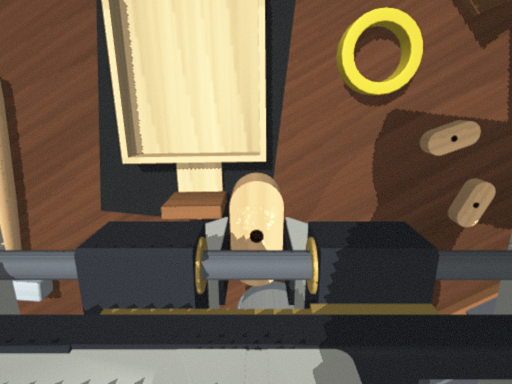

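The wrist view shows the tray with its rear-top corners at about (122,163) and (267,161), and its sides running to (101,5) and (266,5). The held button is level. The remaining buttons are at (450,138) and (472,203), with the tape at (380,50).

```bash
python3 - <<'E'
from h import *
im=cv2.imread('pics/w3.png')[:,:,::-1].copy(); c=cam('wrist')
P=px2w(c,[(122,163),(267,161),(101,5),(266,5)],.032)[:,:2]; print(P)
print('rear w',np.linalg.norm(P[0]-P[1]))
for a,b in[(0,2),(1,3)]: print(np.degrees(np.arctan2(*(P[a]-P[b])[::-1])))
print('perp',np.degrees(np.arctan2(*(P[1]-P[0])[::-1])))
G=px2w(c,[(163,205),(226,205),(163,194),(228,193)],.064)[:,:2]; print('grip',G,G.mean(0))
for v in (120,150):
  for b in wb(im,c,v): print(*b)
s=cv2.imread('pics/scene3.png') if 0 else cv2.imread('pics/s3.png')[:,:,::-1].copy()
for b in buttons(s,cam('scene'),lo=(8,30,140),hi=(35,150,255)): print('s',*b)
E
```

```text
[[ 0.4534 -0.414 ]
 [ 0.5279 -0.2811]
 [ 0.3229 -0.342 ]
 [ 0.3998 -0.2094]]
rear w 0.15229270967016934
-28.857215624795444
-29.24106677695795
perp 60.7074847295896
grip [[ 0.5092 -0.3891]
 [ 0.5402 -0.3356]
 [ 0.4999 -0.3828]
 [ 0.5307 -0.3275]] [ 0.52   -0.3587]
0.8123541259765625 -0.15186976623535156 75.58480834960938 19.393672943115234 -89.94364075735211 [471.5154 301.7615]
0.6550736083984375 -0.3847588806152344 70.4510498046875 26.847143173217773 -79.87740707397461 [244.7754 289.9348]
0.692281494140625 -0.10273851013183594 55.386962890625 31.938356399536133 -42.789955139160156 [475.3387 201.7177]
0.6085425415039063 -0.09694682312011718 56.94944763183594 28.478132247924805 77.1216049194336 [452.7252 137.5038]
0.5825863037109374 -0.07135491943359375 73.77745056152344 21.36886215209961 84.77527618408203 [471.5534  98.8592]
0.692461181640625 -0.10245361328125 54.01995849609375 25.602399826049805 -52.18914031982422 [475.6574 204.5648]
0.6091226196289062 -0.09650392913818359 54.65873718261719 24.87481117248535 80.3653564453125 [453.7934 138.0579]
s 0.4070621337890625 0.26957589721679687 62.55741882324219 44.26904296875 -27.66158676147461 [342.814  253.4651]
s 0.6944312133789062 -0.09186569213867188 75.32678985595703 38.2755126953125 -58.67677116394043 [210.2083 234.4792]
s 0.6160104370117188 -0.0932313232421875 68.05269622802734 29.874656677246094 79.34429168701172 [227.7097 223.8065]
s 0.02737864875793457 -0.08909708404541015 74.68640899658203 29.73944854736328 25.081684112548828 [335.8148 163.2222]
```

>>> apply_moves(delta_pos=[[-0.08, -0.04, -0.05], [-0.16, -0.08, -0.12], [-0.256, -0.119, -0.2], [-0.256, -0.119, -0.28], [-0.256, -0.119, -0.38], [-0.256, -0.119, -0.45], [-0.256, -0.119, -0.475], [-0.256, -0.119, -0.475]], dr=[[0, 0, 0.03], [0, 0, 0.03], [0, 0, 0.03], [0, 0, 0.03], [0, 0, 0.03], [0, 0, 0.03], [0, 0, 0.03], [0, 0, 0.03]], jaw=[0.1, 0.1, 0.1, 0.1, 0.1, 0.1, 0.1, 0.1])

```text
time: 4.73
tool_pos: [0.4263, -0.3405, 0.0121]
tool_rot: [3.14, -0.004, 2.634]
contact_force: [0.4, 0.5, -0.0]
opening: 0.0259
grip_force: 20.0
```

>>> apply_moves(delta_pos=[[0, 0, 0], [0, 0, 0], [0, 0, 0.04], [0, 0, 0.12], [0, 0, 0.22], [0.05, 0.03, 0.3], [0.11, 0.08, 0.38], [0.18, 0.13, 0.45]], dr=[[0, 0, 0], [0, 0, 0], [0, 0, 0], [0, 0, 0], [0, 0, 0], [0, 0, 0], [0, 0, 0], [0, 0, 0]], jaw=[0.42, 0.42, 0.42, 0.42, 0.42, 0.42, 0.5, 0.6])

```text
time: 5.4
tool_pos: [0.4964, -0.293, 0.1938]
tool_rot: [-3.141, 0.005, 2.631]
contact_force: [2.2, -0.7, 0.1]
opening: 0.0473
grip_force: 0.0
```

>>> apply_moves(delta_pos=[[0.08, 0.05, 0], [0.16, 0.1, 0], [0.24, 0.15, 0], [0.32, 0.2, 0], [0.4, 0.25, 0], [0.48, 0.3, 0], [0.48, 0.32, 0], [0.48, 0.32, 0]], dr=[[0, 0, 0], [0, 0, 0], [0, 0, 0], [0, 0, 0], [0, 0, 0], [0, 0, 0], [0, 0, 0], [0, 0, 0]], jaw=[0.6, 0.6, 0.6, 0.6, 0.6, 0.6, 0.6, 0.6])

```text
time: 6.07
tool_pos: [0.689, -0.1619, 0.1898]
tool_rot: [3.141, 0.001, 2.637]
contact_force: [-0.9, -0.1, -0.5]
opening: 0.0556
grip_force: 0.0
```

```bash
python3 - <<'E'
from h import *
s=telemetry.observe(); print(s['tool_pos'],s['tool_rot'],s['qpos'],np.abs(s['qvel']).max(),s['opening'],s['grip_force'])
im,c=snap("wrist","w4.png")
for v in (100,120,150):
  for b in wb(im,c,v): print(v,*b)
im,c=snap("scene","s4.png")
for b in buttons(im,c,lo=(8,30,140),hi=(35,150,255)): print('s',*b)
E
```

```text
[ 0.689  -0.1619  0.1898] [3.1408 0.0006 2.6371] [-0.3393  0.7184  0.9847  0.0007  1.4377 -1.4057] 0.055147595918717304 0.05555388780903609 0.0
100 0.8508206787109375 -0.105802490234375 72.01241302490234 21.841493606567383 -18.43000030517578 [368.0362 264.7899]
100 0.727843017578125 -0.3282371215820313 72.46875762939453 22.165258407592773 -38.247215270996094 [144.446  264.5612]
100 0.6927466430664062 -0.10836842346191407 56.934898376464844 29.582876205444336 -53.0582275390625 [303.375  146.5781]
120 0.6932139282226563 -0.10820858001708984 56.409568786621094 28.643688201904297 -53.058311462402344 [303.619  146.6111]
150 0.69380029296875 -0.10775755310058593 55.55690002441406 26.21689224243164 -53.12260055541992 [304.0574 147.0164]
150 0.6099073486328125 -0.10175007629394531 58.07180404663086 27.622535705566406 81.42648315429688 [270.5942  69.7319]
s 0.40776556396484376 0.2690348815917969 64.0550765991211 44.32735061645508 -28.496891021728516 [342.9545 253.5227]
s 0.6984218139648437 -0.09403215026855469 74.9610824584961 40.554481506347656 -73.03798866271973 [209.8125 234.25  ]
s 0.6089904174804688 -0.3660661926269531 79.53211975097656 26.063655853271484 -76.27980136871338 [188.4    186.9714]
s -1.0181470947265625 -0.11674076843261719 83.69647216796875 30.84006118774414 10.17998218536377 [452.3158  91.3684]
```

View pics/w4.png

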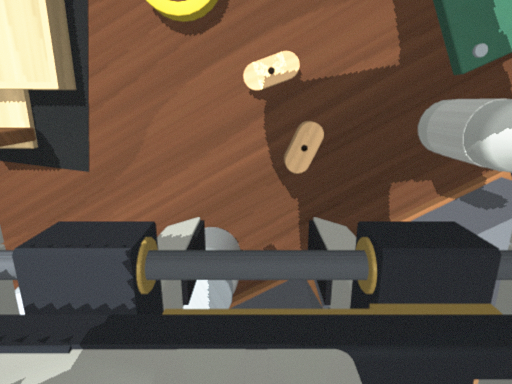

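The wrist view shows button D at (303,147), button C at (271,70), and the glue bottle at right. Part of a jar shows under the fingers at (215,260), so I'll check its clearance.

```bash
python3 - <<'E'
from h import *
S=cam("scene");D=cam("side")
g=lambda p:np.array(p)/3.0+[160,150]
print(px2w(S,[(171,202),(163,178)],.09)); print(px2w(D,g([(143,95),(192,35)]),.09)); print(px2w(cam('wrist'),[(222,235)],.09))
E
```

```text
[[ 0.7463 -0.2532  0.09  ]
 [ 0.6964 -0.3954  0.09  ]]
[[ 0.7493 -0.2548  0.09  ]
 [ 0.7078 -0.4182  0.09  ]]
[[ 0.7119 -0.2127  0.09  ]]
```

>>> apply_moves(delta_pos=[[0.003, 0.05, -0.06], [0.0105, 0.1, -0.13], [0.0105, 0.134, -0.2], [0.0105, 0.134, -0.25], [0.0105, 0.134, -0.33], [0.0105, 0.134, -0.4], [0.0105, 0.134, -0.457], [0.0105, 0.134, -0.457]], dr=[[0, 0, -0.2], [0, 0, -0.4], [0, 0, -0.6], [0, 0, -0.845], [0, 0, -0.845], [0, 0, -0.845], [0, 0, -0.845], [0, 0, -0.845]], jaw=[0.6, 0.6, 0.6, 0.6, 0.6, 0.6, 0.6, 0.6])

```text
time: 6.83
tool_pos: [0.6879, -0.1125, 0.0021]
tool_rot: [-3.136, -0.006, 2.208]
contact_force: [-1.2, 0.5, -1.1]
opening: 0.0552
grip_force: 0.0
```

>>> apply_moves(delta_pos=[[0, 0, 0], [0, 0, 0], [0, 0, 0], [0, 0, 0], [0, 0, 0], [0, 0, 0]], dr=[[0, 0, 0], [0, 0, 0], [0, 0, 0], [0, 0, 0], [0, 0, 0], [0, 0, 0]], jaw=[0.1, 0.1, 0.1, 0.1, 0.1, 0.1], force=20)

```text
time: 7.33
tool_pos: [0.6927, -0.112, 0.0082]
tool_rot: [3.14, 0.002, 2.21]
contact_force: [-0.2, 0.8, 5.6]
opening: 0.0255
grip_force: 20.0
```

>>> apply_moves(delta_pos=[[0, 0, 0.05], [0, 0, 0.14], [-0.03, -0.02, 0.22], [-0.1, -0.08, 0.28], [-0.18, -0.14, 0.3], [-0.26, -0.2, 0.3], [-0.34, -0.26, 0.3], [-0.42, -0.32, 0.3]], dr=[[0, 0, 0], [0, 0, 0.1], [0, 0, 0.3], [0, 0, 0.5], [0, 0, 0.7], [0, 0, 0.848], [0, 0, 0.848], [0, 0, 0.848]], jaw=[0.1, 0.1, 0.1, 0.1, 0.1, 0.1, 0.1, 0.1])

```text
time: 8.0
tool_pos: [0.5224, -0.2403, 0.1271]
tool_rot: [-3.142, 0.001, 2.635]
contact_force: [0.3, -1.1, -1.3]
opening: 0.0258
grip_force: 20.0
```

>>> apply_moves(delta_pos=[[-0.08, -0.06, -0.03], [-0.15, -0.11, -0.07], [-0.169, -0.137, -0.13], [-0.169, -0.137, -0.2], [-0.169, -0.137, -0.26], [-0.169, -0.137, -0.28], [-0.169, -0.137, -0.285], [-0.169, -0.137, -0.285]], dr=[[0, 0, 0], [0, 0, 0], [0, 0, 0], [0, 0, 0], [0, 0, 0], [0, 0, 0], [0, 0, 0], [0, 0, 0]], jaw=[0.1, 0.1, 0.1, 0.1, 0.1, 0.1, 0.1, 0.1])

```text
time: 8.67
tool_pos: [0.456, -0.2943, 0.0125]
tool_rot: [3.142, -0.001, 2.635]
contact_force: [0.3, -0.6, 1.1]
opening: 0.0257
grip_force: 20.0
```

```bash
python3 - <<'E'
from h import *
s=telemetry.observe(); print(s['tool_pos'],s['tool_rot'],s['contact_force'],s['opening'],s['grip_force'])
S=cam('scene');im=cv2.imread('pics/s4.png')[:,:,::-1].copy()
print(w2px(S,[[.428,-.343,.02]]))
E
```

```text
[ 0.456  -0.2943  0.0125] [ 3.1415 -0.0012  2.6346] [ 0.3231 -0.6463  1.0575] 0.025686572545937314 19.999336302280426
[[227.337 171.72 ]]
```

>>> apply_moves(delta_pos=[[0, 0, 0], [0, 0, 0], [0, 0, 0.05], [0, 0, 0.13], [0, 0, 0.22], [0.05, 0.06, 0.28], [0.1, 0.13, 0.3], [0.15, 0.2, 0.3]], dr=[[0, 0, 0], [0, 0, 0], [0, 0, 0], [0, 0, 0], [0, 0, -0.2], [0, 0, -0.4], [0, 0, -0.6], [0, 0, -0.8]], jaw=[0.42, 0.42, 0.42, 0.42, 0.42, 0.5, 0.6, 0.6])

```text
time: 9.33
tool_pos: [0.5186, -0.2147, 0.1363]
tool_rot: [3.139, 0.007, 2.228]
contact_force: [-0.1, 0.8, -0.5]
opening: 0.0526
grip_force: 0.0
```

>>> apply_moves(delta_pos=[[0.06, 0.07, 0], [0.12, 0.14, 0], [0.18, 0.21, 0], [0.235, 0.28, 0], [0.235, 0.28, 0], [0.235, 0.28, 0]], dr=[[0, 0, -0.2], [0, 0, -0.4], [0, 0, -0.6], [0, 0, -0.8], [0, 0, -0.9], [0, 0, -0.9]], jaw=[0.6, 0.6, 0.6, 0.6, 0.6, 0.6])

```text
time: 9.83
tool_pos: [0.6113, -0.1002, 0.1326]
tool_rot: [3.141, 0.0, 1.786]
contact_force: [0.6, -0.7, 0.4]
opening: 0.0551
grip_force: 0.0
```

>>> apply_moves(delta_pos=[[0, 0, 0], [0, 0, 0], [0, 0, 0], [0, 0, 0], [0, 0, 0]], dr=[[0, 0, -0.2], [0, 0, -0.4], [0, 0, -0.6], [0, 0, -0.77], [0, 0, -0.77]], jaw=[0.6, 0.6, 0.6, 0.6, 0.6])

```text
time: 10.25
tool_pos: [0.6099, -0.1034, 0.1328]
tool_rot: [3.141, 0.0, 1.397]
contact_force: [0.2, -0.0, 1.2]
opening: 0.0552
grip_force: 0.0
```

```bash
python3 - <<'E'
from h import *
s=telemetry.observe(); print(s['tool_pos'],s['tool_rot'],s['qpos'],s['opening'])
im,c=snap("wrist","w5.png")
for v in (120,150):
  for b in wb(im,c,v): print(v,*b)
print(w2px(c,[.61,-.1018,.018]))
im,c=snap("scene","s5.png")
for b in buttons(im,c,lo=(8,30,140),hi=(35,150,255)): print('s',*b)
im,c=snap("side","d5.png")
for b in buttons(im,c,lo=(8,30,140),hi=(35,150,255)): print('d',*b)
E
```

```text
[ 0.6099 -0.1034  0.1328] [3.1413 0.0003 1.3971] [-0.2916  0.5929  1.3813 -0.0003  1.167  -0.1178] 0.05519875575004116
120 0.7000424194335938 -0.2023924560546875 60.401187896728516 18.09266471862793 -89.45660853385925 [367.8201 264.5252]
120 0.49255593872070313 -0.1661855010986328 60.30458450317383 18.44632911682129 70.67247009277344 [144.4855 264.4493]
[[255.2096 180.8034]]
s 0.40776556396484376 0.2690348815917969 64.0550765991211 44.32735061645508 -28.496891021728516 [342.7907 253.4651]
s 0.6112396850585937 -0.09728932189941407 77.55065155029297 37.85332489013672 80.1465072631836 [227.5833 222.6667]
s 0.48321511840820314 -0.2799226379394531 71.31207275390625 49.28203201293945 52.19736099243164 [226.3   184.525]
d 0.40165679931640624 0.269746826171875 64.8521728515625 43.16549301147461 -27.881267547607422 [305.44 298.62]
d 0.5742940063476563 0.040605670928955076 63.5617561340332 22.940879821777344 -86.20979237556458 [249.5938 246.    ]
d 0.601741943359375 -0.078607421875 44.800357818603516 18.427160263061523 69.89749145507812 [243.8636 225.6818]
d 0.524982177734375 -0.4522230529785156 69.02822875976562 18.888469696044922 86.30924987792969 [270.2632 174.1579]
```

>>> apply_moves(delta_pos=[[0, 0.007, -0.1], [0, 0.007, -0.18], [0, 0.007, -0.25], [0, 0.007, -0.3], [0, 0.007, -0.314], [0, 0.007, -0.314]], dr=[[0, 0, 0], [0, 0, 0], [0, 0, 0], [0, 0, 0], [0, 0, 0], [0, 0, 0]], jaw=[0.6, 0.6, 0.6, 0.6, 0.6, 0.6])

```text
time: 10.9
tool_pos: [0.6092, -0.0996, 0.0053]
tool_rot: [-3.138, -0.0, 1.401]
contact_force: [-0.4, 0.1, 0.1]
opening: 0.0549
grip_force: 0.0
```

>>> apply_moves(delta_pos=[[0, 0, 0], [0, 0, 0], [0, 0, 0], [0, 0, 0], [0, 0, 0], [0, 0, 0]], dr=[[0, 0, 0], [0, 0, 0], [0, 0, 0], [0, 0, 0], [0, 0, 0], [0, 0, 0]], jaw=[0.1, 0.1, 0.1, 0.1, 0.1, 0.1], force=20)

```text
time: 11.4
tool_pos: [0.6108, -0.0998, 0.0078]
tool_rot: [3.14, 0.0, 1.399]
contact_force: [-1.2, 0.8, 4.9]
opening: 0.0259
grip_force: 20.0
```

>>> apply_moves(delta_pos=[[0, 0, 0.05], [0, 0, 0.14], [-0.03, -0.025, 0.22], [-0.1, -0.085, 0.28], [-0.17, -0.145, 0.3], [-0.24, -0.205, 0.3], [-0.32, -0.275, 0.3], [-0.4, -0.345, 0.3]], dr=[[0, 0, 0], [0, 0, -0.1], [0, 0, -0.3], [0, 0, -0.5], [0, 0, -0.66], [0, 0, -0.66], [0, 0, -0.66], [0, 0, -0.66]], jaw=[0.1, 0.1, 0.1, 0.1, 0.1, 0.1, 0.1, 0.1])

```text
time: 12.07
tool_pos: [0.4503, -0.2372, 0.1274]
tool_rot: [3.14, 0.0, 1.07]
contact_force: [0.9, -0.6, -0.4]
opening: 0.0259
grip_force: 20.0
```

>>> apply_moves(delta_pos=[[-0.07, -0.06, 0], [-0.14, -0.12, -0.03], [-0.21, -0.18, -0.07], [-0.228, -0.195, -0.15], [-0.228, -0.195, -0.22], [-0.228, -0.195, -0.27], [-0.228, -0.195, -0.284], [-0.228, -0.195, -0.284]], dr=[[0, 0, 0], [0, 0, 0], [0, 0, 0], [0, 0, 0], [0, 0, 0], [0, 0, 0], [0, 0, 0], [0, 0, 0]], jaw=[0.1, 0.1, 0.1, 0.1, 0.1, 0.1, 0.1, 0.1])

```text
time: 12.73
tool_pos: [0.3596, -0.3142, 0.0125]
tool_rot: [-3.139, -0.001, 1.069]
contact_force: [-0.6, 0.5, -0.4]
opening: 0.0256
grip_force: 20.0
```

>>> apply_moves(delta_pos=[[0, 0, 0], [0, 0, 0], [0, 0, 0.05], [0, 0, 0.13], [0, 0, 0.22], [0.02, 0.05, 0.3], [0.04, 0.13, 0.36], [0.06, 0.22, 0.4]], dr=[[0, 0, 0], [0, 0, 0], [0, 0, 0], [0, 0, 0], [0, 0, 0.2], [0, 0, 0.4], [0, 0, 0.6], [0, 0, 0.8]], jaw=[0.42, 0.42, 0.42, 0.42, 0.42, 0.5, 0.6, 0.6])

```text
time: 13.4
tool_pos: [0.3856, -0.227, 0.1765]
tool_rot: [3.137, 0.003, 1.472]
contact_force: [1.4, -0.5, -0.3]
opening: 0.0526
grip_force: 0.0
```

>>> apply_moves(delta_pos=[[0.02, 0.1, 0], [0.03, 0.2, 0.02], [0.04, 0.3, 0.03], [0.05, 0.4, 0.04], [0.06, 0.5, 0.05], [0.07, 0.6, 0.05], [0.07, 0.7, 0.05], [0.07, 0.8, 0.05]], dr=[[0, 0, 0.15], [0, 0, 0.3], [0, 0, 0.45], [0, 0, 0.6], [0, 0, 0.75], [0, 0, 0.9], [0, 0, 1], [0, 0, 1]], jaw=[0.6, 0.6, 0.6, 0.6, 0.6, 0.6, 0.6, 0.6])

```text
time: 14.07
tool_pos: [0.4122, 0.0957, 0.1941]
tool_rot: [3.14, 0.001, 1.973]
contact_force: [1.3, -0.5, 1.1]
opening: 0.0553
grip_force: 0.0
```

>>> apply_moves(delta_pos=[[0.01, 0.09, 0], [0.02, 0.18, 0], [0.03, 0.27, 0], [0.04, 0.35, 0], [0.05, 0.36, 0], [0.05, 0.36, 0], [0.05, 0.36, 0], [0.05, 0.36, 0]], dr=[[0, 0, 0.2], [0, 0, 0.4], [0, 0, 0.6], [0, 0, 0.8], [0, 0, 1], [0, 0, 1], [0, 0, 1], [0, 0, 1]], jaw=[0.6, 0.6, 0.6, 0.6, 0.6, 0.6, 0.6, 0.6])

```text
time: 14.73
tool_pos: [0.4321, 0.2368, 0.1934]
tool_rot: [-3.141, 0.0, 2.466]
contact_force: [-0.2, -0.1, 1.2]
opening: 0.0551
grip_force: 0.0
```

```bash
python3 - <<'E'
from h import *
s=telemetry.observe(); print(s['tool_pos'],s['tool_rot'],s['qpos'],s['opening'])
im,c=snap("wrist","w6.png")
for v in (120,150):
  for b in wb(im,c,v): print(v,*b)
im,c=snap("scene","s6.png")
for b in buttons(im,c,lo=(8,30,140),hi=(35,150,255)): print('s',*b)
cv2.imwrite('pics/s6c.png',cv2.resize(im[150:280,180:400,::-1],None,fx=3.4,fy=3.4,interpolation=cv2.INTER_CUBIC))
E
```

```text
[0.4321 0.2368 0.1934] [-3.1414  0.0001  2.466 ] [ 0.3458  0.3143  1.663  -0.0002  1.1644 -0.5494] 0.0550517857750824
120 0.4421220703125 0.06315079879760742 72.48117065429688 20.739744186401367 -46.49816131591797 [144.0809 264.6397]
120 0.602855224609375 0.2646424560546875 74.08883666992188 23.195459365844727 -29.288497924804688 [367.9071 264.95  ]
150 0.5933213500976563 0.16364627075195312 80.49897003173828 39.17134094238281 80.0022201538086 [294.9765 302.6059]
150 0.603488037109375 0.2648294677734375 72.62955474853516 20.95633888244629 -31.07010269165039 [368.587  265.1594]
150 0.6583972778320313 0.40942156982421873 52.27111053466797 49.253570556640625 -83.36291742324829 [498.6313 226.3073]
150 0.5969309692382813 0.37743426513671874 71.60282135009766 40.094139099121094 28.51766014099121 [453.1062 202.325 ]
s 0.40689453125 0.26925613403320314 62.55741882324219 43.5469856262207 -27.66158676147461 [342.814  253.4651]
s -0.462161376953125 -0.4028157958984375 78.70537567138672 33.415775299072266 81.39860534667969 [351.913  103.6087]
```

View pics/s6c.png

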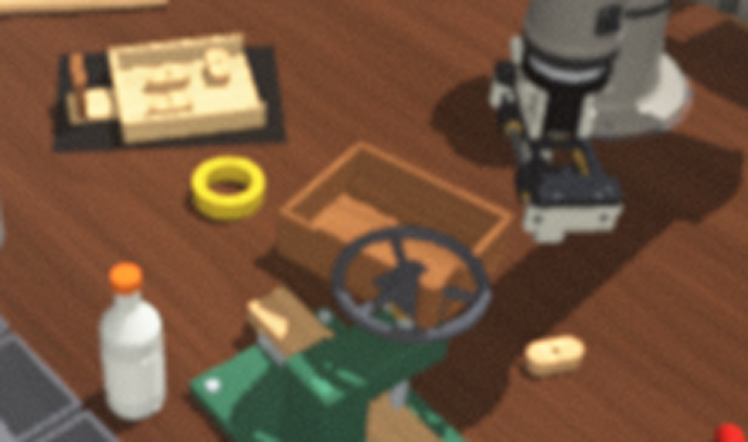

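The crop shows three buttons in the tray and the last one still in its place, at crop position (555,352). Picking it now.

>>> apply_moves(delta_pos=[[-0.03, 0.03, -0.06], [-0.065, 0.0705, -0.12], [-0.065, 0.0705, -0.2], [-0.065, 0.0705, -0.29], [-0.065, 0.0705, -0.37], [-0.065, 0.0705, -0.44], [-0.065, 0.0705, -0.466], [-0.065, 0.0705, -0.466]], dr=[[0, 0, 0.2], [0, 0, 0.4], [0, 0, 0.562], [0, 0, 0.562], [0, 0, 0.562], [0, 0, 0.562], [0, 0, 0.562], [0, 0, 0.562]], jaw=[0.6, 0.6, 0.6, 0.6, 0.6, 0.6, 0.6, 0.6])

```text
time: 15.5
tool_pos: [0.4048, 0.264, 0.0045]
tool_rot: [-3.138, -0.004, 2.748]
contact_force: [-0.3, -1.0, 0.1]
opening: 0.0552
grip_force: 0.0
```

>>> apply_moves(delta_pos=[[0, 0, 0], [0, 0, 0], [0, 0, 0], [0, 0, 0], [0, 0, 0], [0, 0, 0]], dr=[[0, 0, 0], [0, 0, 0], [0, 0, 0], [0, 0, 0], [0, 0, 0], [0, 0, 0]], jaw=[0.1, 0.1, 0.1, 0.1, 0.1, 0.1], force=20)

```text
time: 16.0
tool_pos: [0.4069, 0.2659, 0.0077]
tool_rot: [3.14, 0.001, 2.75]
contact_force: [-1.0, -0.9, 7.2]
opening: 0.0258
grip_force: 19.7
```

>>> apply_moves(delta_pos=[[0, 0, 0.05], [0, 0, 0.14], [0.01, -0.03, 0.22], [0.02, -0.11, 0.28], [0.02, -0.2, 0.3], [0.02, -0.3, 0.3], [0.02, -0.4, 0.3], [0.02, -0.5, 0.3]], dr=[[0, 0, 0], [0, 0, -0.1], [0, 0, -0.23], [0, 0, -0.23], [0, 0, -0.23], [0, 0, -0.23], [0, 0, -0.23], [0, 0, -0.23]], jaw=[0.1, 0.1, 0.1, 0.1, 0.1, 0.1, 0.1, 0.1])

```text
time: 16.67
tool_pos: [0.4141, 0.0642, 0.1274]
tool_rot: [3.141, 0.001, 2.636]
contact_force: [1.0, -0.0, -0.3]
opening: 0.0258
grip_force: 19.7
```

>>> apply_moves(delta_pos=[[0, -0.1, 0], [0, -0.2, 0], [0, -0.3, 0], [0, -0.4, 0], [-0.02, -0.5, 0], [-0.04, -0.6, 0], [-0.04, -0.7, -0.02], [-0.04, -0.76, -0.04]], dr=[[0, 0, 0], [0, 0, 0], [0, 0, 0], [0, 0, 0], [0, 0, 0], [0, 0, 0], [0, 0, 0], [0, 0, 0]], jaw=[0.1, 0.1, 0.1, 0.1, 0.1, 0.1, 0.1, 0.1])

```text
time: 17.33
tool_pos: [0.3983, -0.2423, 0.1114]
tool_rot: [-3.14, 0.003, 2.633]
contact_force: [0.8, 0.4, 1.3]
opening: 0.0261
grip_force: 19.7
```

>>> apply_moves(delta_pos=[[0, -0.05, -0.02], [0, -0.055, -0.04], [0, -0.055, -0.04]], dr=[[0, 0, 0], [0, 0, 0], [0, 0, 0]], jaw=[0.1, 0.1, 0.1])

```text
time: 17.58
tool_pos: [0.3974, -0.2603, 0.0934]
tool_rot: [3.141, -0.003, 2.633]
contact_force: [-0.1, -0.4, -0.7]
opening: 0.0259
grip_force: 19.7
```

>>> apply_moves(delta_pos=[[0.002, 0, -0.08], [0.002, 0, -0.15], [0.002, 0, -0.19], [0.002, 0, -0.198], [0.002, 0, -0.198], [0.002, 0, -0.198], [0.002, 0, -0.198], [0.002, 0, -0.198]], dr=[[0, 0, 0], [0, 0, 0], [0, 0, 0], [0, 0, 0], [0, 0, 0], [0, 0, 0], [0, 0, 0], [0, 0, 0]], jaw=[0.1, 0.1, 0.1, 0.1, 0.1, 0.1, 0.42, 0.42])

```text
time: 18.25
tool_pos: [0.3999, -0.2606, 0.0167]
tool_rot: [-3.141, 0.002, 2.636]
contact_force: [-0.3, -2.5, 0.0]
opening: 0.0348
grip_force: 0.7
```

>>> apply_moves(delta_pos=[[0, 0, 0.04], [0, 0, 0.12], [0, 0, 0.22], [0.05, -0.03, 0.3], [0.12, -0.07, 0.37], [0.2, -0.12, 0.44], [0.28, -0.16, 0.48], [0.36, -0.2, 0.5]], dr=[[0, 0, 0], [0, 0, 0], [0, 0, 0], [0, 0, 0], [0, 0, 0], [0, 0, 0], [0, 0, 0], [0, 0, 0]], jaw=[0.42, 0.42, 0.42, 0.4, 0.35, 0.35, 0.35, 0.35])

```text
time: 18.92
tool_pos: [0.545, -0.3415, 0.2205]
tool_rot: [-3.14, 0.006, 2.635]
contact_force: [1.0, 0.1, 0.7]
opening: 0.0323
grip_force: 0.0
```

>>> apply_moves(delta_pos=[[0, 0, 0], [0, 0, 0]], dr=[[0, 0, 0], [0, 0, 0]], jaw=[0.35, 0.35])

```text
time: 19.08
tool_pos: [0.5444, -0.3408, 0.2156]
tool_rot: [-3.142, 0.001, 2.636]
contact_force: [-1.1, 0.7, -0.6]
opening: 0.0321
grip_force: 0.0
```

```bash
python3 - <<'E'
from h import *
s=telemetry.observe(); print(s['tool_pos'],s['tool_rot'],s['qpos'],s['opening'])
im,c=snap("wrist","w7.png"); snap("scene","s7.png")
E
```

```text
[ 0.5444 -0.3408  0.2156] [-3.1415  0.0012  2.6358] [-0.6786  0.5692  1.1867  0.0001  1.3845 -1.7437] 0.03213885302487919
```

View pics/w7.png

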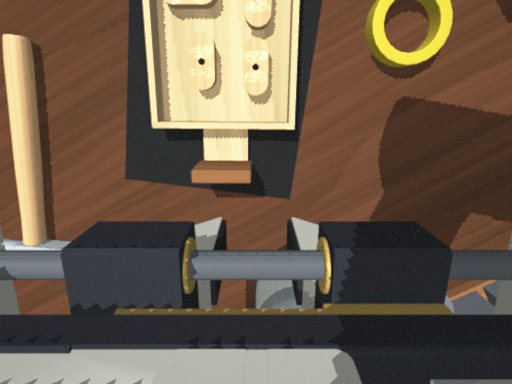

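The wrist view shows all four buttons in the pan. The tray's rear corners are at (152,130) and (297,129), and the grip board spans (192–252, 161–183).

```bash
python3 - <<'E'
from h import *
c=cam('wrist')
P=px2w(c,[(152,130),(297,129),(146,20),(300,20)],.032)[:,:2]
d=P[1]-P[0]; print(P, np.linalg.norm(d), np.degrees(np.arctan2(d[1],d[0])))
a=np.radians(-29.1); d=np.array([np.cos(a),np.sin(a)]); m=(P[0]+P[1])/2
print('origin',m-.055*d,'grip',m+.045*d)
for z,r in((.064,177),(.064,166)): print(px2w(c,[(222,r)],z))
for x in (93,107):
  q=m+(x-55)/1000*d; print(x,w2px(c,[q[0],q[1],.064]))
E
```

```text
[[ 0.4542 -0.4167]
 [ 0.5278 -0.2819]
 [ 0.3632 -0.3627]
 [ 0.436  -0.2316]] 0.15355654677160144 61.373188914694865
origin [ 0.443  -0.3226] grip [ 0.5304 -0.3712]
[[ 0.5294 -0.3711  0.064 ]]
[[ 0.5198 -0.3654  0.064 ]]
93 [[222.2482 170.9956]]
107 [[222.6125 184.6459]]
```

>>> apply_moves(delta_pos=[[-0.036, -0.076, 0], [-0.036, -0.076, 0], [-0.036, -0.076, 0], [-0.036, -0.076, 0], [-0.036, -0.076, 0], [-0.036, -0.076, 0], [-0.036, -0.076, 0], [-0.036, -0.076, 0]], dr=[[0, 0, -0.2], [0, 0, -0.4], [0, 0, -0.6], [0, 0, -0.8], [0, 0, -1], [0, 0, -1], [0, 0, -1], [0, 0, -1]], jaw=[0.35, 0.35, 0.35, 0.35, 0.35, 0.35, 0.35, 0.35])

```text
time: 19.85
tool_pos: [0.5282, -0.3703, 0.2158]
tool_rot: [-3.142, -0.0, 2.138]
contact_force: [0.7, -0.6, -1.1]
opening: 0.0318
grip_force: 0.0
```

>>> apply_moves(delta_pos=[[0, 0, 0], [0, 0, 0], [0, 0, 0], [0, 0, 0], [0, 0, 0]], dr=[[0, 0, -0.22], [0, 0, -0.44], [0, 0, -0.66], [0, 0, -0.88], [0, 0, -1]], jaw=[0.35, 0.35, 0.35, 0.35, 0.35])

```text
time: 20.27
tool_pos: [0.5285, -0.3705, 0.2156]
tool_rot: [-3.141, -0.0, 1.632]
contact_force: [0.4, -0.4, 0.1]
opening: 0.0319
grip_force: 0.0
```

>>> apply_moves(delta_pos=[[0, 0, -0.05], [0, 0, -0.1], [0, 0, -0.15], [0, 0, -0.2], [0, 0, -0.24], [0, 0, -0.24], [0, 0, -0.24]], dr=[[0, 0, -0.22], [0, 0, -0.44], [0, 0, -0.66], [0, 0, -0.88], [0, 0, -1], [0, 0, -1], [0, 0, -1]], jaw=[0.35, 0.35, 0.35, 0.35, 0.35, 0.35, 0.35])

```text
time: 20.85
tool_pos: [0.5283, -0.3704, 0.1192]
tool_rot: [-3.14, -0.0, 1.139]
contact_force: [0.3, -0.5, 0.8]
opening: 0.0321
grip_force: 0.0
```

>>> apply_moves(delta_pos=[[0.004, -0.002, -0.04], [0.004, -0.002, -0.1], [0.004, -0.002, -0.16], [0.004, -0.002, -0.21], [0.004, -0.002, -0.235], [0.004, -0.002, -0.238], [0.004, -0.002, -0.238]], dr=[[0, 0, -0.145], [0, 0, -0.145], [0, 0, -0.145], [0, 0, -0.145], [0, 0, -0.145], [0, 0, -0.145], [0, 0, -0.145]], jaw=[0.35, 0.35, 0.35, 0.35, 0.35, 0.35, 0.35])

```text
time: 21.43
tool_pos: [0.5309, -0.3719, 0.0254]
tool_rot: [3.14, 0.0, 1.064]
contact_force: [0.3, 0.0, 0.4]
opening: 0.032
grip_force: 0.0
```

>>> apply_moves(delta_pos=[[0, 0, 0], [0, 0, 0], [0, 0, 0], [0, 0, 0], [0, 0, 0], [0, 0, 0]], dr=[[0, 0, 0], [0, 0, 0], [0, 0, 0], [0, 0, 0], [0, 0, 0], [0, 0, 0]], jaw=[0, 0, 0, 0, 0, 0], force=55)

```text
time: 21.93
tool_pos: [0.531, -0.372, 0.0258]
tool_rot: [3.139, 0.0, 1.062]
contact_force: [0.7, 0.9, 6.0]
opening: 0.0138
grip_force: 55.0
```

```bash
python3 - <<'E'
from h import *
s=telemetry.observe(); print(s['tool_pos'],s['tool_rot'],s['qpos'],s['opening'],s['grip_force'],s['contact_force'])
D=cam("side")
# crate refine: inner/outer corners from side image and scene, z=.06
im=cv2.imread('pics/d5.png'); cv2.imwrite('pics/d5c.png',cv2.resize(im[195:300,220:360],None,fx=5,fy=5,interpolation=cv2.INTER_CUBIC))
E
```

```text
[ 0.531  -0.372   0.0258] [3.1393 0.0003 1.0625] [-0.7293  0.7623  1.3824  0.0002  0.9946 -0.2211] 0.013804663199677302 54.98912215232849 [0.6667 0.8994 5.9722]
```

View pics/d5c.png

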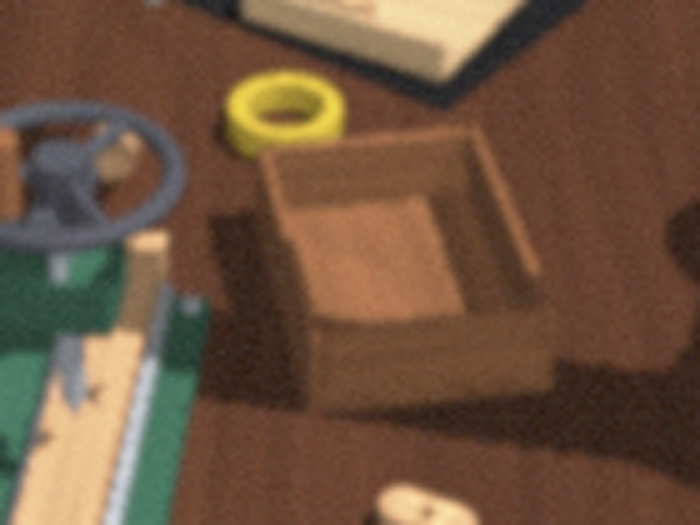

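The crop shows the crate's top corners at crop positions (260,150), (475,127), (545,303) and (310,322), and the tape behind it.

```bash
python3 - <<'E'
from h import *
D=cam("side");S=cam('scene')
f=lambda p:np.array(p)/5+[220,195]
P=px2w(D,f([(260,150),(475,127),(545,303),(310,322)]),.06)[:,:2];print(P,P.mean(0))
B=px2w(D,f([(312,412),(553,385)]),0)[:,:2];print(B)
for i in range(4): v=P[(i+1)%4]-P[i]; print(np.linalg.norm(v),np.degrees(np.arctan2(v[1],v[0])))
g=lambda p:np.array(p)/3.4+[180,150]
Q=px2w(S,g([(362,143),(512,217),(280,210)]),.06)[:,:2];print(Q,(Q[1]+Q[2])/2)
for i,j in((0,1),(0,2)): v=Q[j]-Q[i]; print(np.linalg.norm(v),np.degrees(np.arctan2(v[1],v[0])))
E
```

```text
[[ 0.5035 -0.0247]
 [ 0.3613 -0.0562]
 [ 0.3282  0.1298]
 [ 0.4681  0.153 ]] [0.4153 0.0505]
[[0.4663 0.1637]
 [0.3202 0.1332]]
0.14557474362416944 -167.48983410016274
0.1888909166320224 100.10602417518312
0.14185629099215613 9.411084435023831
0.1810996342370194 -78.75470520365218
[[ 0.3656 -0.0502]
 [ 0.33    0.1394]
 [ 0.5087 -0.0264]] [0.4193 0.0565]
0.19297593918543726 100.637537639612
0.1449794369570247 9.44935655628366
```

```bash
cat > arm.py <<'E'
import numpy as np
from scipy.optimize import least_squares
Dt=np.array([[.3426,1.5248,1.2754,.5247,.2262],[.4516,1.7158,.9719,.5152,.1085],[.5136,1.3172,1.3085,.6092,.2032],[.7184,.9847,1.4377,.7078,.1898],[.5929,1.3813,1.167,.6186,.1328],[.3143,1.663,1.1644,.4927,.1934],[.7623,1.3824,.9946,.6483,.0258],[.5692,1.1867,1.3845,np.hypot(.5444,.3408),.2156]])
def fk(p,q2,q3):
    a,l2,l3,o,h=p; s=q2+q3
    return a+l2*np.sin(q2)+l3*np.sin(s)+o*np.cos(s), h+l2*np.cos(q2)+l3*np.cos(s)-o*np.sin(s)
def fit():
    return least_squares(lambda p:np.r_[fk(p,Dt[:,0],Dt[:,1])[0]-Dt[:,3],fk(p,Dt[:,0],Dt[:,1])[1]-Dt[:,4]],[0,.3,.35,.05,.1])
E
python3 - <<'E'
from arm import *
r=fit();print(r.x,np.abs(r.fun).max()); p=r.x
for L in (.2,.25,.3,.35):
  for th in (35,40,45):
    for (x,lipz) in((.015,.075),(.03,.09)):
      t=np.radians(th); h=.215*np.cos(t)-.02*np.sin(t); v=.215*np.sin(t)+.02*np.cos(t)
      R=np.hypot(*(np.array([.417,.055])+(x+h)*np.array([.982,.187]))); Z=lipz+v
      # equivalent "down" TCP for same wrist: 
      Rw=R-L*np.sin(t); Zw=Z+L*np.cos(t)-L
      s=least_squares(lambda q:np.array(fk(p,*q))-[Rw,Zw],[.3,1.6])
      print(L,th,x,s.x,'q5',np.pi-t-s.x.sum(),'err',s.cost)
E
```

```text
[ 0.00634977  0.50421764  0.37877376  0.04437177 -0.09575118] 0.0004845322333144608
0.2 35 0.015 [0.31708838 1.70398612] q5 0.5096529205362397 err 3.515840408810777e-21
0.2 35 0.03 [0.32747145 1.64262755] q5 0.5606284121694194 err 4.624786743563832e-25
0.2 40 0.015 [0.26732055 1.76633509] q5 0.4098053116582383 err 1.7039900542094658e-20
0.2 40 0.03 [0.2773244  1.70588456] q5 0.4602519905437161 err 8.285889149284938e-24
0.2 45 0.015 [0.21930172 1.83001007] q5 0.30688269767619936 err 6.488745973738322e-20
0.2 45 0.03 [0.22882391 1.77043797] q5 0.35693260982503405 err 3.6564789445334934e-23
0.25 35 0.015 [0.27815801 1.78962698] q5 0.46294242376809835 err 6.882091071619786e-19
0.25 35 0.03 [0.28677813 1.72990988] q5 0.5140394014608294 err 1.9998877309299646e-21
0.25 40 0.015 [0.22547903 1.86193044] q5 0.35605148205641957 err 3.539018009132649e-18
0.25 40 0.03 [0.23344629 1.8031252 ] q5 0.4068894569767547 err 1.7797707967690952e-20
0.25 45 0.015 [0.1755254  1.93518171] q5 0.24548737969849155 err 1.4256312064561286e-17
0.25 45 0.03 [0.18268    1.87721741] q5 0.29629708096630614 err 5.74229
[... 344 characters left out ...]
3409462742e-18
0.3 45 0.015 [0.13397524 2.0373517 ] q5 0.18486755567567803 err 1.967530031186e-30
0.3 45 0.03 [0.13860407 1.98059364] q5 0.2369967705667242 err 8.254661494785085e-18
0.35 35 0.015 [0.2037199  1.95373409] q5 0.37327342235650507 err 3.3588218230113393e-31
0.35 35 0.03 [0.20879063 1.89642794] q5 0.4255088466459407 err 1.442797192634108e-17
0.35 40 0.015 [0.14648604 2.04514762] q5 0.25182728859394343 err 3.921193366772412e-29
0.35 40 0.03 [0.1501511  1.98862064] q5 0.3046892110493946 err 9.025882634641295e-17
0.35 45 0.015 [0.09466706 2.13710534] q5 0.12442209107048896 err 1.819372092424179e-27
0.35 45 0.03 [0.09648284 2.08118689] q5 0.17852476420540242 err 3.7748226909989823e-31
```

>>> apply_moves(delta_pos=[[0, 0, 0.01], [0, 0, 0.03], [0, 0, 0.07], [0, 0, 0.12], [0, 0, 0.18], [0, 0, 0.24], [0, 0, 0.29], [0, 0, 0.31]], dr=[[0, 0, 0], [0, 0, 0], [0, 0, 0], [0, 0, 0], [0, 0, 0], [0, 0, 0], [0, 0, 0], [0, 0, 0]], jaw=[0, 0, 0, 0, 0, 0, 0, 0], force=60)

```text
time: 22.6
tool_pos: [0.5314, -0.3723, 0.152]
tool_rot: [3.137, 0.001, 1.063]
contact_force: [1.0, 0.3, -2.1]
opening: 0.0136
grip_force: 60.0
```

```bash
python3 - <<'E'
from h import *
s=telemetry.observe(); print(s['tool_pos'],s['tool_rot'],s['opening'],s['grip_force'],s['contact_force'],s['torque'])
im,c=snap("side","d8.png"); cv2.imwrite('pics/d8c.png',cv2.resize(im[120:330,180:400,::-1],None,fx=2.7,fy=2.7,interpolation=cv2.INTER_CUBIC))
E
```

```text
[ 0.5314 -0.3723  0.152 ] [3.1367 0.0011 1.0631] 0.013553750952253458 59.98518347740173 [ 1.0495  0.2979 -2.1471] [-0.2511 -0.2032 -0.0272]
```

View pics/d8c.png

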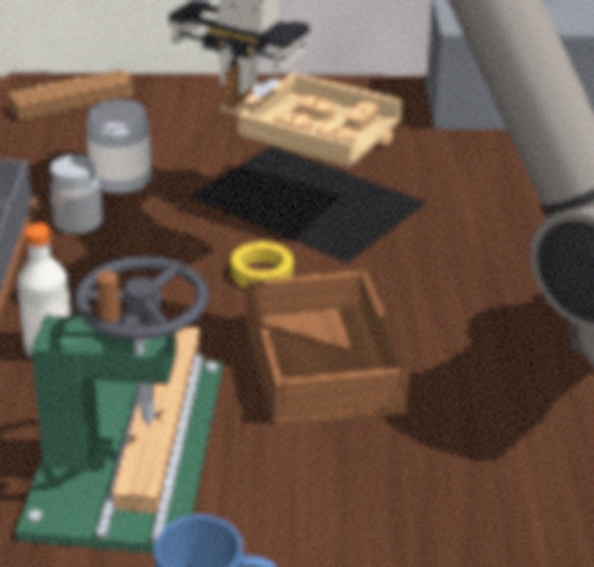

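The tray is held level with the buttons in it, but something pale shows near the lip at crop position (385,133). I'll zoom in on it.

```bash
python3 - <<'E'
from h import *
a=cv2.imread('pics/d8.png')[138:190,260:340]; im,c=snap("scene","s8.png"); b=im[110:180,190:290,::-1]
cv2.imwrite('pics/z8.png',np.vstack([cv2.resize(a,(450,290),interpolation=cv2.INTER_CUBIC),cv2.resize(b,(450,305),interpolation=cv2.INTER_CUBIC)]))
E
```

```text
(no output)
```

View pics/z8.png

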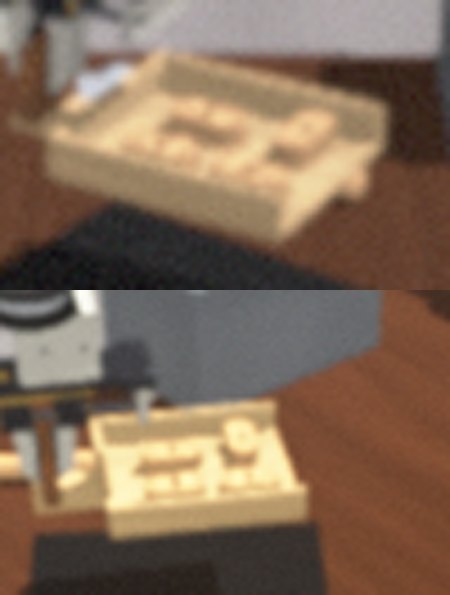

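All four buttons are in the pan, and the pale bump is the hammer handle behind it. Carrying the tray now.

>>> apply_moves(delta_pos=[[0.005, 0.02, 0], [0.01, 0.06, 0], [0.02, 0.12, 0], [0.03, 0.19, 0], [0.045, 0.26, 0], [0.055, 0.33, 0], [0.065, 0.4, 0], [0.08, 0.47, 0]], dr=[[0, 0, 0], [0, 0, 0.05], [0, 0, 0.13], [0, 0, 0.23], [0, 0, 0.34], [0, 0, 0.45], [0, 0, 0.56], [0, 0, 0.67]], jaw=[0, 0, 0, 0, 0, 0, 0, 0])

```text
time: 23.37
tool_pos: [0.5612, -0.1802, 0.1468]
tool_rot: [-3.138, -0.001, 1.402]
contact_force: [0.8, 0.7, -2.7]
opening: 0.0135
grip_force: 60.0
```

>>> apply_moves(delta_pos=[[0.012, 0.07, 0], [0.024, 0.15, 0], [0.036, 0.23, 0], [0.05, 0.31, 0], [0.065, 0.39, 0], [0.085, 0.47, 0], [0.1, 0.54, 0], [0.11, 0.6, 0]], dr=[[0, 0, 0.11], [0, 0, 0.22], [0, 0, 0.33], [0, 0, 0.44], [0, 0, 0.54], [0, 0, 0.63], [0, 0, 0.69], [0, 0, 0.72]], jaw=[0, 0, 0, 0, 0, 0, 0, 0])

```text
time: 24.03
tool_pos: [0.605, 0.0602, 0.1467]
tool_rot: [-3.139, -0.001, 1.762]
contact_force: [0.2, -0.6, -3.1]
opening: 0.0139
grip_force: 60.0
```

>>> apply_moves(delta_pos=[[0.001, 0.05, 0], [0.001, 0.08, 0], [0.001, 0.09, 0], [0.001, 0.09, 0], [0.001, 0.09, 0]], dr=[[0, 0, 0], [0, 0, 0], [0, 0, 0], [0, 0, 0], [0, 0, 0]], jaw=[0, 0, 0, 0, 0])

```text
time: 24.45
tool_pos: [0.6063, 0.092, 0.148]
tool_rot: [-3.141, 0.0, 1.758]
contact_force: [0.2, -1.2, -3.9]
opening: 0.0139
grip_force: 60.0
```

```bash
python3 - <<'E'
from h import *
s=telemetry.observe(); print(s['tool_pos'],s['tool_rot'],s['qpos'],s['opening'],s['grip_force'],s['contact_force'],s['torque'])
im,c=snap("side","d9.png");im2,c=snap("scene","s9.png"); cv2.imwrite('pics/z9.png',np.hstack([cv2.resize(im[180:320,180:340,::-1],(400,350),interpolation=cv2.INTER_CUBIC),cv2.resize(im2[160:300,200:360,::-1],(400,350),interpolation=cv2.INTER_CUBIC)]))
E
```

```text
[0.6063 0.092  0.148 ] [-3.1406  0.0004  1.7581] [ 0.0259  0.5697  1.3785 -0.0005  1.1943 -0.1612] 0.013878338784148628 59.98588442802429 [ 0.2099 -1.2177 -3.8696] [-0.034  -0.3062  0.0328]
```

View pics/z9.png

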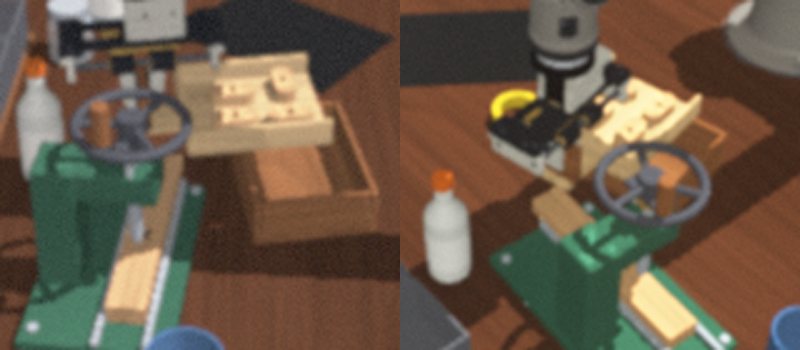

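>>> apply_moves(delta_pos=[[0, 0, 0.02], [0, 0, 0.04], [0, 0, 0.06], [0, 0, 0.08], [0, 0, 0.1], [0, 0, 0.12], [0, 0, 0.14], [0, 0, 0.16]], dr=[[0.016, -0.086, 0], [0.032, -0.172, 0], [0.049, -0.257, 0], [0.065, -0.343, 0], [0.081, -0.429, 0], [0.097, -0.515, 0], [0.114, -0.6, 0], [0.13, -0.686, 0]], jaw=[0, 0, 0, 0, 0, 0, 0, 0])

```text
time: 25.22
tool_pos: [0.6065, 0.091, 0.2129]
tool_rot: [2.791, 0.0, 1.756]
contact_force: [-0.2, 0.2, -2.3]
opening: 0.0138
grip_force: 60.0
```

```bash
python3 - <<'E'
from h import *
from arm import *
s=telemetry.observe(); print(s['tool_pos'],s['tool_rot'],s['qpos'],s['opening'],s['contact_force'],s['torque'])
p=fit().x; q=s['qpos']; t=np.pi-q[1]-q[2]-q[4]; print('tilt',np.degrees(t))
r,z=fk(p,q[1],q[2]); R_=np.hypot(*s['tool_pos'][:2]); print('L from r',(R_-r)/np.sin(t),' from z',(s['tool_pos'][2]-z)/(1-np.cos(t)))
E
```

```text
[0.6065 0.091  0.2129] [2.7908 0.0003 1.756 ] [-0.0109  0.3342  1.633   0.0904  0.8318 -0.2455] 0.013768087834024494 [-0.2217  0.2099 -2.2802] [-0.0806  0.1486  0.0417]
tilt 19.628283069124546
L from r 0.3253133228505856  from z 0.33607112111704973
```

>>> apply_moves(delta_pos=[[-0.004, -0.001, 0.015], [-0.008, -0.002, 0.03], [-0.012, -0.003, 0.045], [-0.015, -0.004, 0.06], [-0.019, -0.004, 0.075], [-0.023, -0.005, 0.09], [-0.026, -0.005, 0.1], [-0.026, -0.005, 0.105]], dr=[[0.015, -0.08, 0], [0.03, -0.16, 0], [0.045, -0.24, 0], [0.06, -0.32, 0], [0.075, -0.4, 0], [0.09, -0.48, 0], [0.105, -0.56, 0], [0.12, -0.635, 0]], jaw=[0, 0, 0, 0, 0, 0, 0, 0])

```text
time: 25.88
tool_pos: [0.5959, 0.0891, 0.255]
tool_rot: [2.468, 0.001, 1.756]
contact_force: [0.2, 0.6, -2.5]
opening: 0.0137
grip_force: 60.0
```

>>> apply_moves(delta_pos=[[0.001, 0, 0.005], [0.002, 0, 0.01], [0.002, 0, 0.01], [0.002, 0, 0.01], [0.002, 0, 0.01], [0.002, 0, 0.01], [0.002, 0, 0.01], [0.002, 0, 0.01]], dr=[[0.005, -0.03, 0], [0.011, -0.06, 0], [0.011, -0.06, 0], [0.011, -0.06, 0], [0.011, -0.06, 0], [0.011, -0.06, 0], [0.011, -0.06, 0], [0.011, -0.06, 0]], jaw=[0, 0, 0, 0, 0, 0, 0, 0])

```text
time: 26.55
tool_pos: [0.5973, 0.0905, 0.2584]
tool_rot: [2.439, 0.0, 1.758]
contact_force: [-0.3, 0.3, -2.7]
opening: 0.0139
grip_force: 60.0
```

```bash
cat >> h.py <<'E'
def inquad(im,c,W,lo=(8,20,150),hi=(35,150,255)):
    uv=w2px(c,np.array(W)).astype(np.int32); m=np.zeros(im.shape[:2],np.uint8); cv2.fillPoly(m,[uv],255)
    w=cv2.inRange(cv2.cvtColor(im,cv2.COLOR_RGB2HSV),lo,hi)&m; return w,int((w>0).sum())
E
python3 - <<'E'
from h import *
s=telemetry.observe(); q=s['qpos'];print(s['tool_pos'],s['tool_rot'],q,s['opening'],s['contact_force'],s['torque'])
im,c=snap("side","d10.png");im2,c=snap("scene","s10.png"); snap("wrist","w10.png")
E
```

```text
[0.5973 0.0905 0.2584] [2.439  0.0002 1.7579] [-0.0613  0.1582  1.909   0.4025  0.4172 -0.5625] 0.01391857222268044 [-0.2773  0.3334 -2.7449] [-0.1928  0.5547 -0.027 ]
```

```bash
cat >> h.py <<'E'
def holes(im,vmin=120):
    h=cv2.cvtColor(im,cv2.COLOR_RGB2HSV); w=cv2.inRange(h,(8,15,vmin),(40,185,255))
    cs,hi=cv2.findContours(w,cv2.RETR_CCOMP,cv2.CHAIN_APPROX_NONE); out=[]
    for k,hh in zip(cs,hi[0] if hi is not None else []):
        if hh[3]>=0 and 2<=cv2.contourArea(k)<=120: out.append((k[:,0].mean(0).round(1).tolist(),cv2.contourArea(k)))
    return out
E
python3 - <<'E'
from h import *
for n in ('w7','w10','d9','d10','s9','s10'):
    im=cv2.imread(f'pics/{n}.png')[:,:,::-1].copy(); print(n,holes(im))
a=cv2.imread('pics/d9.png').astype(int);
D=cam('side')
e=np.array([.982,.187]);f=np.array([-.187,.982]);C=np.array([.417,.055])
W=[[*(C+x*e+y*f),.01] for x,y in((-.06,-.06),(.06,-.06),(.06,.09),(-.06,.09))]
for n in ('d5','d9','d10'):
    im=cv2.imread(f'pics/{n}.png')[:,:,::-1].copy(); w,k=inquad(im,D,W,lo=(8,20,185),hi=(35,125,255)); print(n,k,cv2.connectedComponentsWithStats(w)[2][1:].tolist()[:12])
E
```

```text
w7 [([359.0, 382.0], 2.0), ([344.0, 382.0], 2.0), ([169.0, 382.0], 2.0), ([82.0, 380.0], 2.0), ([23.0, 380.0], 2.0), ([182.0, 380.0], 2.0), ([181.0, 376.0], 2.0), ([179.0, 376.0], 2.0), ([178.0, 375.0], 2.0), ([169.0, 375.0], 2.0), ([69.0, 382.0], 2.0), ([72.0, 380.0], 2.0), ([93.0, 380.0], 2.0), ([94.5, 378.0], 4.0), ([102.0, 375.5], 4.0), ([257.0, 379.0], 2.0), ([258.0, 378.0], 2.0), ([256.0, 378.0], 2.0), ([257.0, 377.0], 2.0), ([256.0, 372.0], 2.0), ([255.0, 371.0], 2.0), ([257.0, 370.0], 2.0), ([253.5, 369.0], 4.0), ([171.0, 368.0], 2.0), ([157.5, 378.0], 4.0), ([160.0, 376.5], 4.0), ([157.0, 370.0], 2.0), ([44.0, 373.0], 2.0), ([43.0, 372.0], 2.0), ([45.8, 371.8], 7.5), ([55.0, 370.0], 2.0), ([49.5, 370.9], 9.0), ([57.0, 367.0], 2.0), ([273.3, 368.7], 5.5), ([268.0, 368.0], 2.0), ([60.0, 378.0], 2.0), ([56.3, 378.3], 5.5), ([55.0, 377.0], 2.0), ([66.0, 376.0], 2.0), ([10.0, 372.0], 2.0), ([6.0, 373.0], 8.0), ([1.0, 372.5], 4.0), ([8.0, 371.0], 2.0), ([348.0, 365.1], 7.0), ([81.0, 371.0], 2.0), ([89.3, 367.7], 5.5), ([30.5, 367.0], 4.0), ([32.5, 366.0], 4.0), ([336.7, 362.3], 5.
[... 28226 characters left out ...]
 ([75.0, 31.0], 2.0), ([232.0, 30.0], 2.0), ([77.0, 29.0], 2.0), ([316.0, 27.0], 2.0), ([90.0, 23.0], 2.0), ([83.0, 22.0], 2.0), ([91.5, 21.0], 4.0), ([68.0, 18.0], 2.0), ([21.0, 15.0], 2.0), ([279.0, 14.0], 2.0), ([362.0, 13.0], 2.0), ([124.0, 13.0], 2.0), ([81.0, 13.0], 2.0), ([165.0, 10.0], 2.0), ([78.0, 10.0], 2.0), ([82.0, 9.0], 2.0), ([79.0, 9.0], 2.0), ([142.0, 8.0], 2.0), ([52.0, 8.0], 2.0), ([7.0, 7.0], 2.0), ([92.0, 6.0], 2.0), ([73.0, 6.0], 2.0), ([71.0, 6.0], 2.0), ([102.0, 5.0], 2.0), ([257.0, 4.0], 2.0), ([105.0, 4.0], 2.0), ([91.0, 3.0], 2.0), ([297.0, 2.0], 2.0), ([253.0, 1.0], 2.0)]
d5 0 []
d9 0 []
d10 216 [[293, 240, 7, 8, 42], [310, 241, 4, 5, 12], [292, 249, 27, 10, 162]]
```

```bash
python3 - <<'E'
from h import *
s=telemetry.observe(); c=cam('wrist',s)
T=R.from_euler('xyz',s['tool_rot']).as_matrix(); 
# tool z = -tray z ; tray x = +-tool y
tx=T[:,1]; tx=tx if tx[0]>0 else -tx; tz=-T[:,2]; ty=np.cross(tz,tx)
O=s['tool_pos']-.1*tx-.0258*tz
W=[O+x*tx+y*ty+.006*tz for x,y in((-.11,-.065),(.045,-.065),(.045,.065),(-.11,.065))]
print('pan px',w2px(c,W).round().tolist(),'lip',O-.115*tx+.006*tz)
im=cv2.imread('pics/w10.png')[:,:,::-1].copy(); h=cv2.cvtColor(im,cv2.COLOR_RGB2HSV)
m=np.zeros(im.shape[:2],np.uint8);cv2.fillPoly(m,[w2px(c,W).astype(np.int32)],255)
print('n',(m>0).sum(),'dark frac',(h[...,2][m>0]<110).mean(), np.percentile(h[...,2][m>0],[5,25,50,75]))
D=cv2.imread('pics/d10.png')[:,:,::-1].copy(); DC=cam('side')
print([x['size'] if 0 else 0 for x in []])
E
```

```text
pan px [[-69.0, 316.0], [169.0, 316.0], [152.0, 110.0], [-133.0, 110.0]] lip [0.4486 0.0624 0.1043]
n 33507 dark frac 0.2858208732503656 [ 37.  80. 164. 240.]
[]
```

>>> apply_moves(delta_pos=[[0.003, 0.001, -0.014], [0.006, 0.001, -0.028], [0.009, 0.002, -0.043], [0.012, 0.002, -0.058], [0.015, 0.003, -0.072], [0.018, 0.004, -0.086], [0.021, 0.004, -0.1], [0.024, 0.005, -0.115]], dr=[[-0.016, 0.087, 0], [-0.033, 0.174, 0], [-0.049, 0.261, 0], [-0.066, 0.348, 0], [-0.082, 0.434, 0], [-0.098, 0.521, 0], [-0.115, 0.608, 0], [-0.131, 0.695, 0]], jaw=[0, 0, 0, 0, 0, 0, 0, 0])

```text
time: 27.37
tool_pos: [0.6071, 0.0925, 0.2124]
tool_rot: [2.794, 0.0, 1.758]
contact_force: [-0.0, 0.5, -1.5]
opening: 0.0137
grip_force: 60.0
```

>>> apply_moves(delta_pos=[[0, 0, -0.02], [0, 0, -0.04], [0, 0, -0.06], [0, 0, -0.08], [0, 0, -0.1], [0, 0, -0.12], [0, 0, -0.14], [0, 0, -0.16]], dr=[[-0.016, 0.086, 0], [-0.032, 0.172, 0], [-0.049, 0.257, 0], [-0.065, 0.343, 0], [-0.081, 0.429, 0], [-0.097, 0.515, 0], [-0.114, 0.6, 0], [-0.13, 0.686, 0]], jaw=[0, 0, 0, 0, 0, 0, 0, 0])

```text
time: 28.03
tool_pos: [0.6073, 0.0926, 0.1481]
tool_rot: [-3.141, 0.0, 1.758]
contact_force: [-0.4, 0.2, -2.6]
opening: 0.0136
grip_force: 60.0
```

```bash
python3 - <<'E'
from h import *
s=telemetry.observe(); print(s['tool_pos'],s['tool_rot'],s['opening'])
T=R.from_euler('xyz',s['tool_rot']).as_matrix(); tx=T[:,1]; tx=tx if tx[0]>0 else -tx; tz=-T[:,2]; ty=np.cross(tz,tx); O=s['tool_pos']-.1*tx-.0258*tz
snap("side","d11.png");snap("scene","s11.png")
for cn,pre in(('side','d'),('scene','s')):
  C=cam(cn); W=[O+x*tx+y*ty+.006*tz for x,y in((-.112,-.05),(.03,-.05),(.03,.04),(-.112,.04))]
  m=np.zeros((384,512),np.uint8);cv2.fillPoly(m,[w2px(C,W).astype(np.int32)],255)
  for n in(pre+'9',pre+'11'):
    g=cv2.imread(f'pics/{n}.png',0); L=np.abs(cv2.Laplacian(cv2.GaussianBlur(g,(3,3),0),cv2.CV_64F)); print(n,(m>0).sum(),'std',g[m>0].std(),'lap',L[m>0].mean(),'min',np.percentile(g[m>0],[1,5,50]))
E
```

```text
[0.6073 0.0926 0.1481] [-3.1408  0.0002  1.7578] 0.013555549114359975
d9 859 std 34.4161376559908 lap 7.825378346915017 min [115.58 121.   187.  ]
d11 859 std 33.21218278208445 lap 4.253783469150175 min [118. 126. 219.]
s9 773 std 67.13093952961256 lap 12.315653298835706 min [ 40.  45. 196.]
s11 773 std 70.91544188618516 lap 11.411384217335058 min [ 41.  45. 235.]
```

>>> apply_moves(delta_pos=[[-0.004, -0.04, 0], [-0.015, -0.1, 0], [-0.03, -0.18, 0], [-0.045, -0.26, 0], [-0.06, -0.34, 0], [-0.075, -0.42, 0], [-0.09, -0.51, 0], [-0.11, -0.6, 0]], dr=[[0, 0, 0], [0, 0, -0.1], [0, 0, -0.2], [0, 0, -0.3], [0, 0, -0.4], [0, 0, -0.5], [0, 0, -0.6], [0, 0, -0.7]], jaw=[0, 0, 0, 0, 0, 0, 0, 0])

```text
time: 28.8
tool_pos: [0.5629, -0.149, 0.1493]
tool_rot: [3.138, 0.0, 1.406]
contact_force: [0.8, 1.2, -2.9]
opening: 0.014
grip_force: 60.0
```

>>> apply_moves(delta_pos=[[-0.012, -0.08, 0], [-0.024, -0.16, 0], [-0.036, -0.24, 0], [-0.048, -0.32, 0], [-0.06, -0.4, 0], [-0.071, -0.48, 0], [-0.081, -0.54, 0], [-0.081, -0.561, 0]], dr=[[0, 0, -0.1], [0, 0, -0.2], [0, 0, -0.3], [0, 0, -0.4], [0, 0, -0.5], [0, 0, -0.6], [0, 0, -0.69], [0, 0, -0.69]], jaw=[0, 0, 0, 0, 0, 0, 0, 0])

```text
time: 29.47
tool_pos: [0.5293, -0.376, 0.149]
tool_rot: [3.138, 0.002, 1.057]
contact_force: [-0.5, -1.4, -2.9]
opening: 0.0141
grip_force: 60.0
```

>>> apply_moves(delta_pos=[[0, 0, -0.02], [0, 0, -0.07], [0, 0, -0.12], [0, 0, -0.17], [0, 0, -0.22], [0, 0, -0.25], [0, 0, -0.265], [0, 0, -0.265]], dr=[[0, 0, 0], [0, 0, 0], [0, 0, 0], [0, 0, 0], [0, 0, 0], [0, 0, 0], [0, 0, 0], [0, 0, 0]], jaw=[0, 0, 0, 0, 0, 0, 0, 0])

```text
time: 30.13
tool_pos: [0.5301, -0.3705, 0.0411]
tool_rot: [-3.139, -0.001, 1.064]
contact_force: [-1.0, 0.9, -1.7]
opening: 0.0135
grip_force: 60.0
```

>>> apply_moves(delta_pos=[[0, 0, -0.012], [0, 0, -0.022], [0, 0, -0.03], [0, 0, -0.036], [0, 0, -0.037], [0, 0, -0.037], [0, 0, -0.037]], dr=[[0, 0, 0], [0, 0, 0], [0, 0, 0], [0, 0, 0], [0, 0, 0], [0, 0, 0], [0, 0, 0]], jaw=[0, 0, 0, 0, 0, 0, 0])

```text
time: 30.72
tool_pos: [0.5305, -0.3721, 0.0279]
tool_rot: [3.141, 0.0, 1.063]
contact_force: [-0.2, -0.7, -3.3]
opening: 0.0136
grip_force: 60.0
```

>>> apply_moves(delta_pos=[[0, 0, 0], [0, 0, 0], [0, 0, 0], [0, 0, 0.05], [0, 0, 0.14], [0, 0, 0.24], [0, 0, 0.34], [0, 0, 0.4]], dr=[[0, 0, 0], [0, 0, 0], [0, 0, 0], [0, 0, 0], [0, 0, 0], [0, 0, 0], [0, 0, 0], [0, 0, 0]], jaw=[0.2, 0.33, 0.33, 0.33, 0.33, 0.33, 0.33, 0.33], force=20)

```text
time: 31.38
tool_pos: [0.5314, -0.3728, 0.1929]
tool_rot: [3.135, 0.001, 1.063]
contact_force: [0.2, -0.4, 0.4]
opening: 0.0303
grip_force: 0.0
```

```bash
python3 - <<'E'
from h import *
s=telemetry.observe(); print(s['tool_pos'],s['tool_rot'],s['opening'])
a,_=snap("side","d12.png");b,_=snap("scene","s12.png")
u=cv2.resize(a[140:330,170:345,::-1],(400,434),interpolation=cv2.INTER_CUBIC); v=cv2.resize(b[145:335,175:350,::-1],(400,434),interpolation=cv2.INTER_CUBIC)
cv2.imwrite('pics/z12.png',np.hstack([u,v]))
E
```

```text
[ 0.5314 -0.3728  0.1929] [3.1353 0.0014 1.0629] 0.030254719161759265
```

View pics/z12.png

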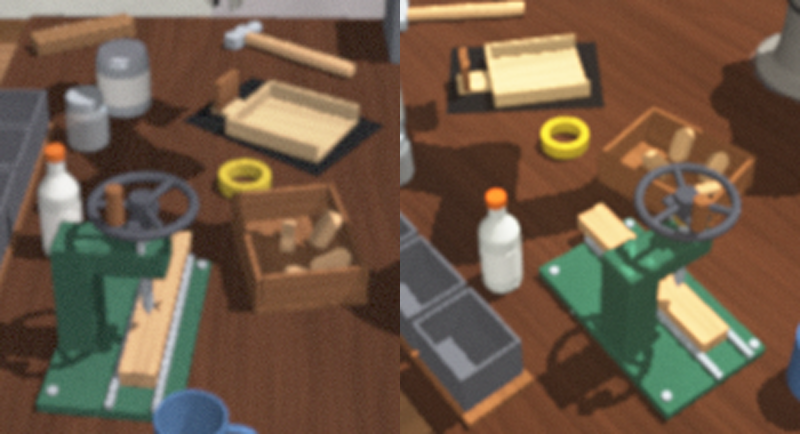

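All four buttons are in the crate and the tray is empty, flat on its mat. Moving to the press.

>>> apply_moves(delta_pos=[[0.01, 0.09, 0.07], [0.03, 0.18, 0.1], [0.045, 0.28, 0.1], [0.06, 0.38, 0.1], [0.075, 0.48, 0.1], [0.09, 0.58, 0.1], [0.105, 0.68, 0.1], [0.12, 0.78, 0.1]], dr=[[0, 0, 0.1], [0, 0, 0.2], [0, 0, 0.35], [0, 0, 0.5], [0, 0, 0.65], [0, 0, 0.8], [0, 0, 0.862], [0, 0, 0.862]], jaw=[0.4, 0.5, 0.65, 0.7, 0.7, 0.7, 0.7, 0.7])

```text
time: 32.15
tool_pos: [0.5779, -0.0579, 0.2268]
tool_rot: [-3.14, -0.0, 1.495]
contact_force: [0.4, -0.3, -0.4]
opening: 0.064
grip_force: 0.0
```

>>> apply_moves(delta_pos=[[0, 0, 0], [0, 0, 0], [0, 0, 0]], dr=[[0, 0, 0], [0, 0, 0], [0, 0, 0]], jaw=[0.7, 0.7, 0.7])

```text
time: 32.4
tool_pos: [0.5781, -0.06, 0.227]
tool_rot: [-3.141, 0.0, 1.495]
contact_force: [1.0, 0.3, 0.1]
opening: 0.0644
grip_force: 0.0
```

```bash
cat >> h.py <<'E'
def fitmask(m,c,z):
    k=max(cv2.findContours(m,cv2.RETR_EXTERNAL,cv2.CHAIN_APPROX_NONE)[0],key=cv2.contourArea)
    ap=cv2.approxPolyDP(k,3,True)[:,0,:]; return ap,px2w(c,ap,z)[:,:2],cv2.contourArea(k)
E
python3 - <<'E'
from h import *
s=telemetry.observe(); print(s['tool_pos'],s['tool_rot'],s['opening'])
im,c=snap("wrist","w13.png"); h=cv2.cvtColor(im,cv2.COLOR_RGB2HSV)
print('pred strip end px',w2px(c,[[.5895,.046,.04]]),'bed corner',w2px(c,[[.535,.078,.016],[.706,.069,.016]]))
u,v=w2px(c,[[.5895,.07,.04]])[0].astype(int); print(u,v,h[v,u], im[v,u])
g=cv2.inRange(h,(55,60,20),(100,255,255)); g[215:]=0
ap,P,A=fitmask(g,c,.016); print('green',A); print(np.c_[ap,P])
w=cv2.inRange(h,(8,15,110),(35,140,255)); w[215:]=0
ap,P,A=fitmask(w,c,.04); print('wood',A); print(np.c_[ap,P])
E
```

```text
[ 0.5781 -0.06    0.227 ] [-3.1405  0.0004  1.4946] 0.06441301106749205
pred strip end px [[259.0207  63.1019]] bed corner [[205.6712  37.8649]
 [366.7884  33.5746]]
257 37 [ 16 101 206] [206 168 124]
green 3309.5
[[290.       0.       0.6263   0.1071]
 [289.      39.       0.6235   0.0701]
 [282.      43.       0.6158   0.0667]
 [364.      41.       0.7031   0.0619]
 [368.       0.       0.7068   0.1009]]
wood 51035.5
[[ 10.       1.       0.3526   0.121 ]
 [ 19.      21.       0.3565   0.103 ]
 [  7.      27.       0.3432   0.0986]
 [  6.      34.       0.3404   0.0924]
 [ 16.      54.       0.3453   0.0735]
 [ 34.      56.       0.363    0.0702]
 [ 47.      89.       0.3682   0.0378]
 [ 29.      96.       0.3477   0.0323]
 [ 25.     104.       0.3413   0.0247]
 [  0.      49.       0.3305   0.0793]
 [  0.     214.       0.2799  -0.0936]
 [159.     214.       0.4627  -0.1075]
 [174.     197.       0.4829  -0.0885]
 [186.     192.       0.4972  -0.0837]
 [216.     194.       0.5307  -0.0886]
 [232.     207.       0.5473  -0.1053]
 [234.     214.       0.5488  -0.114 ]
 [461.     214
[... 534 characters left out ...]
265.     171.       0.5878  -0.0662]
 [244.     156.       0.566   -0.0478]
 [255.      72.       0.5848   0.0378]
 [280.      69.       0.6104   0.0387]
 [281.       0.       0.615    0.1015]
 [235.       0.       0.5706   0.1049]
 [234.      44.       0.5659   0.0658]
 [209.      44.       0.5409   0.0677]
 [205.      33.       0.5381   0.0781]
 [195.      35.       0.528    0.077 ]
 [225.     141.       0.547   -0.0299]
 [105.     173.       0.4104  -0.055 ]
 [111.     167.       0.4184  -0.0488]
 [173.     152.       0.4892  -0.0375]
 [175.     148.       0.492   -0.0333]
 [184.     149.       0.5016  -0.0351]
 [187.     145.       0.5054  -0.0311]
 [138.       0.       0.4768   0.1122]]
```

>>> apply_moves(delta_pos=[[0.015, 0.09, -0.03], [0.024, 0.15, -0.05], [0.024, 0.15, -0.05], [0.024, 0.15, -0.05]], dr=[[0, 0, 0], [0, 0, 0], [0, 0, 0], [0, 0, 0]], jaw=[0.7, 0.7, 0.7, 0.7])

```text
time: 32.78
tool_pos: [0.5877, -0.0006, 0.2068]
tool_rot: [-3.14, 0.0, 1.494]
contact_force: [0.1, 0.1, 0.4]
opening: 0.064
grip_force: 0.0
```

```bash
python3 - <<'E'
from h import *
s=telemetry.observe(); print(s['tool_pos'],s['tool_rot'],s['opening'])
im,c=snap("wrist","w14.png"); h=cv2.cvtColor(im,cv2.COLOR_RGB2HSV)
g=cv2.inRange(h,(55,60,20),(100,255,255)); g[215:]=0
ap,P,A=fitmask(g,c,.016); print('green',A); print(np.c_[ap,P])
w=cv2.inRange(h,(10,15,170),(35,125,255)); w[215:]=0
ap,P,A=fitmask(w,c,.04); print('wood',A); print(np.c_[ap,P][:14])
for col in (245,255,265): print(col,[ (r,h[r,col].tolist()) for r in range(70,170,7)])
E
```

```text
[ 0.5877 -0.0006  0.2068] [-3.1401  0.0003  1.4937] 0.06404159758481046
green 7909.5
[[286.       0.       0.6299   0.1615]
 [284.      99.       0.6228   0.0684]
 [360.      99.       0.7027   0.0622]
 [369.       0.       0.7108   0.1552]]
wood 5965.0
[[228.       0.       0.5747   0.1594]
 [230.     130.       0.5649   0.0425]
 [274.     130.       0.6092   0.0391]
 [276.       0.       0.6183   0.156 ]]
245 [(70, [17, 105, 219]), (77, [17, 101, 220]), (84, [17, 99, 219]), (91, [17, 101, 218]), (98, [16, 101, 218]), (105, [16, 102, 219]), (112, [17, 102, 215]), (119, [17, 102, 213]), (126, [16, 102, 214]), (133, [12, 137, 138]), (140, [11, 137, 136]), (147, [11, 134, 141]), (154, [11, 135, 142]), (161, [12, 131, 140]), (168, [10, 128, 146])]
255 [(70, [16, 100, 203]), (77, [16, 104, 201]), (84, [16, 102, 198]), (91, [17, 102, 212]), (98, [17, 103, 211]), (105, [17, 102, 209]), (112, [16, 100, 210]), (119, [17, 106, 205]), (126, [16, 102, 205]), (133, [12, 125, 88]), (140, [11, 122, 88]), (147, [12, 119, 88]), (154, [12, 130, 86]), (161, [8, 137, 82]), (168, [10, 140, 84])]
265 [(70, [17, 101, 207]), (77, [16, 103, 204]), (84, [17, 101, 206]), (91, [16, 101, 201]), (98, [16, 103, 203]), (105, [16, 102, 200]), (112, [16, 105, 200]), (119, [17, 101, 201]), (126, [17, 105, 197]), (133, [10, 127, 88]), (140, [10, 124, 97]), (147, [12, 126, 99]), (154, [12, 132, 95]), (161, [10, 129, 91]), (168, [11, 130, 92])]
```

>>> apply_moves(delta_pos=[[0, 0.06, -0.06], [0, 0.12, -0.13], [0, 0.12, -0.21], [0, 0.12, -0.29], [0, 0.12, -0.37], [0, 0.12, -0.42], [0, 0.12, -0.44], [0, 0.12, -0.444]], dr=[[0, 0, 0], [0, 0, 0], [0, 0, 0], [0, 0, 0], [0, 0, 0], [0, 0, 0], [0, 0, 0], [0, 0, 0]], jaw=[0.7, 0.7, 0.7, 0.7, 0.7, 0.7, 0.7, 0.7])

```text
time: 33.5
tool_pos: [0.5874, 0.0465, 0.0287]
tool_rot: [-3.139, 0.0, 1.492]
contact_force: [-0.1, -0.7, 0.8]
opening: 0.064
grip_force: 0.0
```

>>> apply_moves(delta_pos=[[0, 0, 0], [0, 0, 0], [0, 0, 0], [0, 0, 0], [0, 0, 0], [0, 0, 0]], dr=[[0, 0, 0], [0, 0, 0], [0, 0, 0], [0, 0, 0], [0, 0, 0], [0, 0, 0]], jaw=[0.6, 0.4, 0.3, 0.3, 0.3, 0.3], force=12)

```text
time: 34.0
tool_pos: [0.5887, 0.0478, 0.0316]
tool_rot: [3.139, 0.0, 1.494]
contact_force: [-2.3, -2.8, 6.2]
opening: 0.0446
grip_force: 12.0
```

>>> apply_moves(delta_pos=[[0.001, 0.012, 0], [0.002, 0.027, 0], [0.003, 0.042, 0], [0.005, 0.058, 0], [0.006, 0.074, 0], [0.007, 0.09, 0], [0.008, 0.1, 0], [0.008, 0.1005, 0]], dr=[[0, 0, 0], [0, 0, 0], [0, 0, 0], [0, 0, 0], [0, 0, 0], [0, 0, 0], [0, 0, 0], [0, 0, 0]], jaw=[0.3, 0.3, 0.3, 0.3, 0.3, 0.3, 0.3, 0.3])

```text
time: 34.67
tool_pos: [0.5917, 0.0879, 0.0317]
tool_rot: [3.14, 0.001, 1.495]
contact_force: [-3.2, -4.1, 7.9]
opening: 0.0449
grip_force: 12.0
```

>>> apply_moves(delta_pos=[[0, 0, 0], [0, 0, 0], [0, 0, 0], [0, 0, 0], [0, 0, 0]], dr=[[0, 0, 0], [0, 0, 0], [0, 0, 0], [0, 0, 0], [0, 0, 0]], jaw=[0.3, 0.3, 0.3, 0.7, 0.7])

```text
time: 35.08
tool_pos: [0.5916, 0.0884, 0.0306]
tool_rot: [3.14, -0.0, 1.494]
contact_force: [-0.0, 0.2, -0.5]
opening: 0.0538
grip_force: 0.0
```

>>> apply_moves(delta_pos=[[0, 0, 0], [0, 0, 0.02], [0, 0, 0.07], [0, -0.05, 0.16], [0, -0.12, 0.26], [0, -0.2, 0.36], [0, -0.22, 0.44], [0, -0.22, 0.44]], dr=[[0, 0, 0], [0, 0, 0], [0, 0, 0], [0, 0, 0], [0, 0, 0], [0, 0, 0], [0, 0, 0], [0, 0, 0]], jaw=[0.7, 0.7, 0.7, 0.7, 0.7, 0.7, 0.7, 0.7])

```text
time: 35.75
tool_pos: [0.594, -0.0027, 0.2137]
tool_rot: [3.13, 0.002, 1.491]
contact_force: [0.3, -0.0, 0.5]
opening: 0.0642
grip_force: 0.0
```

```bash
cat > strip.py <<'E'
from h import *
s=telemetry.observe(); print(s['tool_pos'],s['tool_rot'],s['opening'])
im,c=snap("wrist","w15.png"); h=cv2.cvtColor(im,cv2.COLOR_RGB2HSV)
g=cv2.inRange(h,(55,60,20),(100,255,255)); g[215:]=0
ap,P,A=fitmask(g,c,.016); print('green',A); print(np.c_[ap,P])
w=cv2.inRange(h,(10,15,170),(35,125,255)); w[215:]=0
ap,P,A=fitmask(w,c,.04); print('wood',A); print(np.c_[ap,P][:14])
E
python3 strip.py
```

```text
[ 0.594  -0.0027  0.2137] [3.1296 0.0015 1.4914] 0.06416292842508997
green 7574.0
[[276.       0.       0.6299   0.1615]
 [275.      97.       0.6229   0.0685]
 [350.      97.       0.7036   0.062 ]
 [357.       0.       0.7108   0.1552]]
wood 3973.5
[[220.       0.       0.5759   0.1592]
 [223.      87.       0.5704   0.0821]
 [267.      87.       0.614    0.0786]
 [267.       0.       0.6195   0.1558]]
```

```bash
cat > chk.py <<'E'
from h import *
O=np.array([.6019,.2406]); a=np.radians(-4.5); ex=np.array([np.cos(a),np.sin(a)]); ey=np.array([-ex[1],ex[0]])
def prof(im,c,x,z,ys):
    W=np.array([[*(O+x*ex+y*ey),z] for y in ys]); uv=w2px(c,W).astype(np.float32)
    return cv2.remap(im,uv[:,0].reshape(-1,1),uv[:,1].reshape(-1,1),cv2.INTER_LINEAR)[:,0].astype(float)
if __name__=='__main__':
  ys=np.arange(.09,.145,.0005)
  for n in('side','scene'):
    im,c=snap(n,n+'_15.png')
    for nm,xs,z in(('strip',(-.008,0,.008),.04),('bed',(-.045,-.035,.035,.06,.09),.016)):
      r=[]
      for x in xs:
        p=cv2.GaussianBlur(prof(im,c,x,z,ys),(1,9),0) ; d=np.abs(np.gradient(p,axis=0)).sum(1); i=np.argsort(d)[-1]; r.append((round(ys[i],4),round(d[i],1)))
      print(n,nm,r)
E
python3 chk.py
```

```text
side strip [(np.float64(0.1175), np.float64(11.6)), (np.float64(0.119), np.float64(11.8)), (np.float64(0.1195), np.float64(14.5))]
side bed [(np.float64(0.093), np.float64(3.5)), (np.float64(0.1425), np.float64(6.4)), (np.float64(0.113), np.float64(6.0)), (np.float64(0.1195), np.float64(6.5)), (np.float64(0.12), np.float64(6.5))]
scene strip [(np.float64(0.1195), np.float64(16.1)), (np.float64(0.1205), np.float64(18.4)), (np.float64(0.12), np.float64(18.2))]
scene bed [(np.float64(0.112), np.float64(25.2)), (np.float64(0.118), np.float64(16.8)), (np.float64(0.12), np.float64(7.2)), (np.float64(0.119), np.float64(10.8)), (np.float64(0.1195), np.float64(9.9))]
```

The strip end is flush with the bed end to within about 1 mm. Next is the handwheel; first a look from above.

>>> apply_moves(delta_pos=[[0, 0, 0.1], [0, 0, 0.2], [0, 0, 0.3], [0, 0.03, 0.4], [0.005, 0.13, 0.42], [0.01, 0.23, 0.42], [0.015, 0.33, 0.42], [0.015, 0.4, 0.42]], dr=[[0, 0, 0], [0, 0, 0], [0, 0, 0], [0, 0, 0], [0, 0, 0], [0, 0, 0], [0, 0, 0], [0, 0, 0]], jaw=[0.6, 0.5, 0.45, 0.45, 0.45, 0.45, 0.45, 0.45])

```text
time: 36.57
tool_pos: [0.5964, 0.1645, 0.3714]
tool_rot: [-3.137, -0.0, 1.497]
contact_force: [-0.2, 0.7, -0.3]
opening: 0.0413
grip_force: 0.0
```

>>> apply_moves(delta_pos=[[0, 0, 0], [0, 0, 0], [0, 0, 0]], dr=[[0, 0, 0], [0, 0, 0], [0, 0, 0]], jaw=[0.45, 0.45, 0.45])

```text
time: 36.82
tool_pos: [0.5969, 0.1605, 0.3721]
tool_rot: [-3.138, 0.001, 1.495]
contact_force: [0.8, -0.2, -0.2]
opening: 0.0413
grip_force: 0.0
```

```bash
cat > spin.py <<'E'
from h import *
from chk import O
def spin(im,c,zt=.279,rmin=.03,rmax=.07):
    # brown pixels whose z=zt point lies in the ring
    h=cv2.cvtColor(im,cv2.COLOR_RGB2HSV); m=cv2.inRange(h,(5,90,90),(20,210,255))
    n,l,st,ce=cv2.connectedComponentsWithStats(m); out=[]
    for i in range(1,n):
        if st[i,4]<25: continue
        P=px2w(c,ce[i],.265)[0,:2]-O
        if np.hypot(*P)<.09: out.append((st[i].tolist(),ce[i].round(1).tolist(),P.round(4).tolist()))
    return out
if __name__=='__main__':
  s=telemetry.observe(); print(s['tool_pos'],s['tool_rot'],s['opening'])
  for n in('wrist','side','scene'):
    im,c=snap(n,n+'_16.png'); print(n,'hub px',w2px(c,[*O,.237]).round(1).tolist())
    for o in spin(im,c): print(o)
E
python3 spin.py
```

```text
[0.5969 0.1605 0.3721] [-3.1385  0.0012  1.4949] 0.04133439140722616
wrist hub px [[254.7, 88.3]]
([0, 0, 512, 250, 76086], [224.4, 106.5], [-0.0253, -0.0131])
([198, 42, 24, 94, 1538], [211.3, 87.9], [-0.0343, 0.002])
([243, 123, 29, 26, 696], [257.2, 135.2], [-0.0006, -0.0381])
([243, 160, 28, 38, 966], [257.0, 178.7], [-0.0036, -0.075])
side hub px [[231.4, 226.4]]
([213, 220, 26, 19, 203], [222.0, 227.9], [0.0174, 0.0477])
([239, 222, 13, 16, 144], [245.0, 229.6], [-0.0415, 0.0529])
scene hub px [[301.1, 229.3]]
([282, 221, 15, 18, 162], [288.4, 228.7], [0.0462, -0.0054])
([298, 220, 22, 27, 290], [308.0, 232.4], [0.0159, 0.0382])
```

```bash
python3 - <<'E'
from h import *
from chk import O
im=cv2.imread('pics/wrist_16.png')[:,:,::-1].copy(); c=cam('wrist'); h=cv2.cvtColor(im,cv2.COLOR_RGB2HSV)
for a in range(0,360,12):
    W=[*(O+.05*np.array([np.cos(np.radians(a)),np.sin(np.radians(a))])),.279]; u,v=w2px(c,W)[0]
    if 2<v<200: 
        p=h[int(v)-2:int(v)+3,int(u)-2:int(u)+3].reshape(-1,3); print(a,(int(u),int(v)),p.mean(0).round().tolist(),p.std(0).round().tolist())
for n,pt in(('side',(222,228)),('scene',(308,232))):
    q=cv2.imread(f'pics/{n}_16.png')[:,:,::-1].copy(); print(n,cv2.cvtColor(q,cv2.COLOR_RGB2HSV)[pt[1]-8:pt[1]+9:2,pt[0]].tolist())
E
```

```text
0 (319, 79) [109.0, 29.0, 172.0] [2.0, 2.0, 9.0]
12 (317, 64) [108.0, 29.0, 171.0] [2.0, 2.0, 4.0]
24 (312, 50) [109.0, 30.0, 153.0] [2.0, 2.0, 25.0]
36 (304, 38) [108.0, 28.0, 102.0] [5.0, 3.0, 3.0]
48 (294, 27) [15.0, 130.0, 239.0] [0.0, 2.0, 2.0]
60 (282, 18) [15.0, 129.0, 241.0] [0.0, 2.0, 1.0]
72 (269, 13) [78.0, 39.0, 173.0] [48.0, 19.0, 41.0]
84 (254, 11) [63.0, 40.0, 189.0] [45.0, 21.0, 51.0]
96 (240, 12) [81.0, 23.0, 215.0] [38.0, 21.0, 48.0]
108 (226, 17) [65.0, 13.0, 218.0] [49.0, 13.0, 44.0]
120 (213, 25) [51.0, 70.0, 148.0] [51.0, 47.0, 8.0]
132 (203, 35) [51.0, 72.0, 154.0] [52.0, 47.0, 8.0]
144 (194, 47) [54.0, 85.0, 154.0] [61.0, 49.0, 6.0]
156 (189, 61) [74.0, 57.0, 159.0] [56.0, 43.0, 9.0]
168 (187, 75) [106.0, 30.0, 165.0] [33.0, 8.0, 15.0]
180 (187, 90) [115.0, 27.0, 167.0] [13.0, 9.0, 15.0]
192 (190, 104) [108.0, 30.0, 172.0] [2.0, 2.0, 7.0]
204 (196, 117) [109.0, 30.0, 171.0] [2.0, 2.0, 7.0]
216 (204, 128) [109.0, 29.0, 162.0] [3.0, 2.0, 10.0]
228 (214, 137) [109.0, 28.0, 151.0] [2.0, 3.0, 15.0]
240 (226, 144) [108.0, 28.0, 148.0] [2.0, 3.0, 12.0]
252 (238, 148) [107.0, 29.0, 135.0] [4.0, 3.0, 16.0]
264 (251, 150) [93.0, 36.0, 143.0] [40.0, 23.0, 19.0]
276 (264, 149) [67.0, 48.0, 157.0] [47.0, 30.0, 30.0]
288 (277, 145) [97.0, 39.0, 144.0] [12.0, 23.0, 26.0]
300 (288, 139) [91.0, 62.0, 126.0] [15.0, 32.0, 14.0]
312 (299, 130) [93.0, 54.0, 131.0] [14.0, 31.0, 15.0]
324 (307, 119) [93.0, 54.0, 132.0] [15.0, 30.0, 18.0]
336 (314, 107) [103.0, 35.0, 158.0] [11.0, 18.0, 14.0]
348 (318, 93) [108.0, 28.0, 166.0] [2.0, 2.0, 16.0]
side [[5, 59, 121], [12, 137, 164], [12, 144, 149], [11, 132, 143], [11, 125, 147], [11, 129, 142], [12, 139, 143], [12, 134, 147], [12, 135, 142]]
scene [[17, 119, 216], [22, 94, 249], [21, 98, 248], [14, 138, 207], [13, 155, 209], [13, 158, 177], [12, 153, 125], [13, 155, 122], [12, 147, 120]]
```

```bash
python3 - <<'E'
from h import *
from chk import O
im=cv2.imread('pics/wrist_16.png')[:,:,::-1].copy(); c=cam('wrist'); h=cv2.cvtColor(im,cv2.COLOR_RGB2HSV)
m=cv2.inRange(h,(12,110,215),(19,150,255)); n,l,st,ce=cv2.connectedComponentsWithStats(m)
for i in range(1,n):
    if st[i,4]>150: P=px2w(c,ce[i],.279)[0,:2]; print(st[i],ce[i],P,P-O,np.hypot(*(P-O)),np.degrees(np.arctan2(*(P-O)[::-1])))
# rim outer ellipse -> hub check
g=cv2.inRange(h,(100,15,60),(120,60,255)); 
k=(l==0)&(g>0); ys,xs=np.nonzero(k); P=px2w(c,np.c_[xs,ys],.237)[:,:2]; r=np.hypot(*(P-O).T); P=P[(r<.075)&(r>.05)]
A=np.c_[2*P,np.ones(len(P))]; s=np.linalg.lstsq(A,(P**2).sum(1),rcond=None)[0]; print('rim fit',s[:2],np.sqrt(s[2]+s[0]**2+s[1]**2))
E
```

```text
[480   5  32  45 992] [496.5786  28.3931] [0.7808 0.2655] [0.1789 0.0249] 0.180599727836972 7.916884068496064
[275   9  25  28 536] [286.7257  22.3563] [0.6297 0.2815] [0.0278 0.0409] 0.04941829298106285 55.803463345776684
[475  91  37  38 685] [499.8759 106.9051] [0.7898 0.2095] [ 0.1879 -0.0311] 0.19045852804821659 -9.405196079152763
[396 105  65  17 613] [428.46   111.5253] [0.7354 0.2103] [ 0.1335 -0.0303] 0.13685762308210672 -12.791124895241035
[483 130  29  36 832] [497.9988 147.881 ] [0.7921 0.1776] [ 0.1902 -0.063 ] 0.20038478049372735 -18.324094136334303
[ 132  161   63   65 1941] [165.8995 198.3916] [0.5224 0.1565] [-0.0795 -0.0841] 0.11570160182182344 -133.40151461700052
[ 86 164  58  17 217] [112.8018 171.871 ] [0.4828 0.1823] [-0.1191 -0.0583] 0.13264584192736045 -153.9162155910983
[477 218  35  13 199] [494.4121 224.1457] [0.7968 0.1122] [ 0.1949 -0.1284] 0.23342706817696052 -33.38047039108591
[474 232  36  18 392] [492.1939 239.9949] [0.7966 0.0976] [ 0.1947 -0.143 ] 0.24161249040444338 -36.3025600211993
[470 280  29  11 198] [482.9394 284.2475] [0.7933 0.0547] [ 0.1914 -0.1859] 0.2668266177183908 -44.16993058986494
[467 300  28  14 154] [481.0584 305.9286] [0.794  0.0322] [ 0.1921 -0.2084] 0.28342899004538363 -47.339099159030596
rim fit [0.6038 0.2379] 0.05809017966765053
```

>>> apply_moves(delta_pos=[[0.025, 0.09, -0.03], [0.05, 0.18, -0.06], [0.075, 0.27, -0.09], [0.082, 0.3025, -0.12], [0.082, 0.3025, -0.12], [0.082, 0.3025, -0.2], [0.082, 0.3025, -0.28], [0.082, 0.3025, -0.31]], dr=[[0, 0, 0], [0, 0, 0], [0, 0, 0], [0, 0, 0], [0, 0, 0], [0, 0, 0], [0, 0, 0], [0, 0, 0]], jaw=[0.45, 0.45, 0.45, 0.45, 0.45, 0.45, 0.45, 0.45])

```text
time: 37.63
tool_pos: [0.6288, 0.2788, 0.2458]
tool_rot: [-3.136, 0.003, 1.492]
contact_force: [-0.8, -1.0, -0.9]
opening: 0.0415
grip_force: 0.0
```

>>> apply_moves(delta_pos=[[0, 0, 0], [0, 0, 0], [0, 0, 0], [0, 0, 0], [0, 0, 0], [0, 0, 0]], dr=[[0, 0, 0], [0, 0, 0], [0, 0, 0], [0, 0, 0], [0, 0, 0], [0, 0, 0]], jaw=[0.45, 0.35, 0.1, 0.1, 0.1, 0.1], force=20)

```text
time: 38.13
tool_pos: [0.6304, 0.2811, 0.252]
tool_rot: [3.139, -0.001, 1.494]
contact_force: [-2.1, -1.6, 5.8]
opening: 0.0194
grip_force: 20.0
```

>>> apply_moves(delta_pos=[[0.019, -0.016, 0], [0.035, -0.036, 0], [0.046, -0.058, 0], [0.053, -0.082, 0], [0.055, -0.107, 0], [0.052, -0.131, 0], [0.044, -0.155, 0], [0.031, -0.177, 0]], dr=[[0, 0, 0], [0, 0, 0], [0, 0, 0], [0, 0, 0], [0, 0, 0], [0, 0, 0], [0, 0, 0], [0, 0, 0]], jaw=[0.1, 0.1, 0.1, 0.1, 0.1, 0.1, 0.1, 0.1])

```text
time: 38.8
tool_pos: [0.6435, 0.2108, 0.252]
tool_rot: [3.137, -0.002, 1.494]
contact_force: [0.2, 3.3, 6.7]
opening: 0.0193
grip_force: 20.0
```

```bash
cat > circ.py <<'E'
import numpy as np,sys
f0,step,n=map(float,sys.argv[1:4])
for c in range(int(n)):
    a=f0-step*8*c; k=a-step*np.arange(1,9)
    print(round(a,3),np.c_[.125*(np.cos(k)-np.cos(a)),.125*(np.sin(k)-np.sin(a)),0*k].round(3).tolist())
E
python3 -c "
from h import *
from chk import O
s=telemetry.observe();d=s['tool_pos'][:2]-O;print(s['tool_pos'],np.hypot(*d),np.arctan2(d[1],d[0]),s['contact_force'],s['grip_force'],s['opening'])"
python3 circ.py -0.626 0.25 4
```

```text
[0.6435 0.2108 0.252 ] 0.05122200589123803 -0.6215739644860221 [0.1757 3.3227 6.684 ] 20.00802308320999 0.019260308158897725
-0.626 [[-0.021, -0.023, -0.0], [-0.048, -0.04, -0.0], [-0.077, -0.049, -0.0], [-0.108, -0.052, -0.0], [-0.139, -0.046, -0.0], [-0.167, -0.033, -0.0], [-0.191, -0.013, -0.0], [-0.21, 0.012, -0.0]]
-2.626 [[-0.012, 0.029, -0.0], [-0.016, 0.06, -0.0], [-0.013, 0.091, -0.0], [-0.002, 0.12, -0.0], [0.016, 0.145, -0.0], [0.04, 0.166, -0.0], [0.067, 0.18, -0.0], [0.098, 0.186, -0.0]]
-4.626 [[0.031, -0.001, -0.0], [0.061, -0.01, -0.0], [0.088, -0.026, -0.0], [0.11, -0.048, -0.0], [0.126, -0.075, -0.0], [0.134, -0.105, -0.0], [0.135, -0.136, -0.0], [0.129, -0.167, -0.0]]
-6.626 [[-0.014, -0.028, -0.0], [-0.035, -0.051, -0.0], [-0.06, -0.069, -0.0], [-0.089, -0.08, -0.0], [-0.12, -0.083, -0.0], [-0.151, -0.078, -0.0], [-0.18, -0.066, -0.0], [-0.205, -0.048, -0.0]]
```

>>> apply_moves(delta_pos=[[-0.021, -0.023, 0], [-0.048, -0.04, 0], [-0.077, -0.049, 0], [-0.108, -0.052, 0], [-0.139, -0.046, 0], [-0.167, -0.033, 0], [-0.191, -0.013, 0], [-0.21, 0.012, 0]], dr=[[0, 0, 0], [0, 0, 0], [0, 0, 0], [0, 0, 0], [0, 0, 0], [0, 0, 0], [0, 0, 0], [0, 0, 0]], jaw=[0.1, 0.1, 0.1, 0.1, 0.1, 0.1, 0.1, 0.1])

```text
time: 39.47
tool_pos: [0.559, 0.2146, 0.252]
tool_rot: [3.137, 0.0, 1.493]
contact_force: [3.7, -0.8, 6.3]
opening: 0.0198
grip_force: 20.0
```

>>> apply_moves(delta_pos=[[-0.012, 0.029, 0], [-0.016, 0.06, 0], [-0.013, 0.091, 0], [-0.002, 0.12, 0], [0.016, 0.145, 0], [0.04, 0.166, 0], [0.067, 0.18, 0], [0.098, 0.186, 0]], dr=[[0, 0, 0], [0, 0, 0], [0, 0, 0], [0, 0, 0], [0, 0, 0], [0, 0, 0], [0, 0, 0], [0, 0, 0]], jaw=[0.1, 0.1, 0.1, 0.1, 0.1, 0.1, 0.1, 0.1])

```text
time: 40.13
tool_pos: [0.5984, 0.2896, 0.252]
tool_rot: [3.139, 0.001, 1.494]
contact_force: [-1.5, -6.9, 9.2]
opening: 0.0194
grip_force: 20.0
```

>>> apply_moves(delta_pos=[[0.031, -0.001, 0], [0.061, -0.01, 0], [0.088, -0.026, 0], [0.11, -0.048, 0], [0.126, -0.075, 0], [0.134, -0.105, 0], [0.135, -0.136, 0], [0.129, -0.167, 0]], dr=[[0, 0, 0], [0, 0, 0], [0, 0, 0], [0, 0, 0], [0, 0, 0], [0, 0, 0], [0, 0, 0], [0, 0, 0]], jaw=[0.1, 0.1, 0.1, 0.1, 0.1, 0.1, 0.1, 0.1])

```text
time: 40.8
tool_pos: [0.6501, 0.2237, 0.252]
tool_rot: [3.138, -0.003, 1.495]
contact_force: [-3.4, 3.4, 8.9]
opening: 0.0194
grip_force: 20.0
```

```bash
cat > st.py <<'E'
from h import *
from chk import O
s=telemetry.observe();d=s['tool_pos'][:2]-O;f=s['contact_force'];a=np.arctan2(d[1],d[0])
print(s['time'],s['tool_pos'],'r',np.hypot(*d),'ang',a,'F',f,'tang(resist)',-f[0]*np.sin(a)+f[1]*np.cos(a),s['grip_force'],s['opening'])
E
python3 st.py
```

```text
40.8 [0.6501 0.2237 0.252 ] r 0.05106887088048222 ang -0.3383050665493108 F [-3.4382  3.4143  8.9118] tang(resist) 2.0796760818197972 20.014755427837372 0.019408462804421885
```

>>> apply_moves(delta_pos=[[-0.014, -0.028, 0], [-0.035, -0.051, 0], [-0.06, -0.069, 0], [-0.089, -0.08, 0], [-0.12, -0.083, 0], [-0.151, -0.078, 0], [-0.18, -0.066, 0], [-0.205, -0.048, 0]], dr=[[0, 0, 0], [0, 0, 0], [0, 0, 0], [0, 0, 0], [0, 0, 0], [0, 0, 0], [0, 0, 0], [0, 0, 0]], jaw=[0.1, 0.1, 0.1, 0.1, 0.1, 0.1, 0.1, 0.1])

```text
time: 41.47
tool_pos: [0.5681, 0.2031, 0.252]
tool_rot: [3.136, -0.0, 1.493]
contact_force: [4.3, 0.6, 5.0]
opening: 0.0191
grip_force: 20.0
```

```bash
python3 st.py; python3 circ.py -8.626 0.1 4
python3 - <<'E'
# punch tip height in the side view: grey column above the strip at the press axis
from h import *
from chk import O
im,c=snap('side','side_17.png'); h=cv2.cvtColor(im,cv2.COLOR_RGB2HSV); old=cv2.cvtColor(cv2.imread('pics/d12.png'),cv2.COLOR_BGR2HSV)
for z in np.arange(.036,.084,.003):
    u,v=w2px(c,[*O,z])[0]; print(round(z,3),(round(u,1),round(v,1)),h[int(round(v)),int(round(u))].tolist(),old[int(round(v)),int(round(u))].tolist())
E
```

```text
41.4667 [0.5681 0.2031 0.252 ] r 0.050496138227309126 ang -2.304829929932962 F [4.2704 0.6128 5.0219] tang(resist) 2.760193560546025 20.002461075782776 0.01909775393440651
-8.626 [[-0.009, 0.009, -0.0], [-0.016, 0.019, -0.0], [-0.023, 0.03, -0.0], [-0.028, 0.041, -0.0], [-0.032, 0.053, -0.0], [-0.035, 0.065, -0.0], [-0.037, 0.077, -0.0], [-0.038, 0.09, -0.0]]
-9.426 [[0.001, 0.012, -0.0], [0.003, 0.025, -0.0], [0.006, 0.037, -0.0], [0.01, 0.049, -0.0], [0.015, 0.06, -0.0], [0.022, 0.071, -0.0], [0.029, 0.08, -0.0], [0.038, 0.09, -0.0]]
-10.226 [[0.009, 0.008, -0.0], [0.02, 0.015, -0.0], [0.03, 0.022, -0.0], [0.042, 0.027, -0.0], [0.054, 0.031, -0.0], [0.066, 0.033, -0.0], [0.078, 0.035, -0.0], [0.091, 0.035, -0.0]]
-11.026 [[0.012, -0.001, -0.0], [0.025, -0.003, -0.0], [0.037, -0.007, -0.0], [0.048, -0.011, -0.0], [0.059, -0.017, -0.0], [0.07, -0.024, -0.0], [0.08, -0.032, -0.0], [0.088, -0.041, -0.0]]
0.036 (np.float64(234.6), np.float64(284.4)) [15, 104, 108] [16, 99, 229]
0.039 (np.float64(234.5), np.float64(283.6)) [15, 104, 108] [16, 99, 229]
0.042 (np.float64(234.5), np.float64
[... 374 characters left out ...]
7)) [113, 15, 138] [16, 98, 229]
0.06 (np.float64(234.2), np.float64(277.9)) [110, 11, 139] [14, 95, 221]
0.063 (np.float64(234.1), np.float64(277.1)) [110, 11, 140] [14, 78, 202]
0.066 (np.float64(234.1), np.float64(276.3)) [117, 16, 141] [12, 47, 168]
0.069 (np.float64(234.1), np.float64(275.4)) [114, 18, 142] [10, 10, 147]
0.072 (np.float64(234.0), np.float64(274.6)) [114, 18, 142] [10, 10, 147]
0.075 (np.float64(234.0), np.float64(273.8)) [103, 16, 142] [108, 9, 141]
0.078 (np.float64(233.9), np.float64(273.0)) [111, 12, 147] [110, 16, 143]
0.081 (np.float64(233.9), np.float64(272.1)) [110, 16, 146] [107, 16, 144]
0.084 (np.float64(233.8), np.float64(271.3)) [105, 13, 152] [111, 12, 144]
```

>>> apply_moves(delta_pos=[[-0.009, 0.009, 0], [-0.016, 0.019, 0], [-0.023, 0.03, 0], [-0.028, 0.041, 0], [-0.032, 0.053, 0], [-0.035, 0.065, 0], [-0.035, 0.065, 0]], dr=[[0, 0, 0], [0, 0, 0], [0, 0, 0], [0, 0, 0], [0, 0, 0], [0, 0, 0], [0, 0, 0]], jaw=[0.1, 0.1, 0.1, 0.1, 0.1, 0.1, 0.1])

```text
time: 42.1
tool_pos: [0.5534, 0.2304, 0.252]
tool_rot: [3.139, -0.001, 1.495]
contact_force: [-2.9, 0.9, 10.4]
opening: 0.0199
grip_force: 20.0
```

```bash
python3 st.py; python3 circ.py -9.226 0.05 6
```

```text
42.1 [0.5534 0.2304 0.252 ] r 0.04954589936306176 ang -2.93427439108539 F [-2.8897  0.917  10.4472] tang(resist) -1.4921590858689564 20.009473264217377 0.019880711015987308
-9.226 [[-0.001, 0.006, -0.0], [-0.002, 0.012, -0.0], [-0.002, 0.019, -0.0], [-0.002, 0.025, -0.0], [-0.002, 0.031, -0.0], [-0.002, 0.037, -0.0], [-0.001, 0.044, -0.0], [0.0, 0.05, -0.0]]
-9.626 [[0.001, 0.006, -0.0], [0.003, 0.012, -0.0], [0.005, 0.018, -0.0], [0.007, 0.024, -0.0], [0.01, 0.03, -0.0], [0.013, 0.035, -0.0], [0.016, 0.04, -0.0], [0.019, 0.046, -0.0]]
-10.026 [[0.004, 0.005, -0.0], [0.008, 0.01, -0.0], [0.012, 0.015, -0.0], [0.016, 0.019, -0.0], [0.021, 0.023, -0.0], [0.025, 0.027, -0.0], [0.03, 0.031, -0.0], [0.036, 0.035, -0.0]]
-10.426 [[0.005, 0.003, -0.0], [0.011, 0.006, -0.0], [0.016, 0.009, -0.0], [0.022, 0.011, -0.0], [0.028, 0.013, -0.0], [0.034, 0.015, -0.0], [0.04, 0.017, -0.0], [0.046, 0.018, -0.0]]
-10.826 [[0.006, 0.001, -0.0], [0.012, 0.001, -0.0], [0.019, 0.002, -0.0], [0.025, 0.002, -0.0], [0.031, 0.001, -0.0], [0.037, 0.001, -0.0], [0.044, -0.0, -0.0], [0.05, -0.002, -0.0]]
-11.226 [[0.006, -0.002, -0.0], [0.012, -0.003, -0.0], [0.018, -0.006, -0.0], [0.024, -0.008, -0.0], [0.029, -0.011, -0.0], [0.035, -0.014, -0.0], [0.04, -0.017, -0.0], [0.045, -0.021, -0.0]]
```

>>> apply_moves(delta_pos=[[-0.002, 0.012, 0], [-0.002, 0.025, 0], [-0.002, 0.037, 0], [0.0, 0.05, 0], [0.0, 0.05, 0]], dr=[[0, 0, 0], [0, 0, 0], [0, 0, 0], [0, 0, 0], [0, 0, 0]], jaw=[0.1, 0.1, 0.1, 0.1, 0.1])

```text
time: 42.52
tool_pos: [0.5539, 0.2508, 0.252]
tool_rot: [3.139, -0.002, 1.495]
contact_force: [-1.7, 1.2, 9.5]
opening: 0.0199
grip_force: 20.0
```

```bash
python3 st.py
```

```text
42.5167 [0.5539 0.2508 0.252 ] r 0.049111187007599165 ang 2.9333034959602022 F [-1.696   1.1828  9.4897] tang(resist) -0.8065185973157399 20.008802711963654 0.019925621148081246
```

>>> apply_moves(delta_pos=[[0.003, 0.012, 0], [0.007, 0.024, 0], [0.013, 0.035, 0], [0.019, 0.046, 0], [0.019, 0.046, 0]], dr=[[0, 0, 0], [0, 0, 0], [0, 0, 0], [0, 0, 0], [0, 0, 0]], jaw=[0.1, 0.1, 0.1, 0.1, 0.1])

```text
time: 42.93
tool_pos: [0.5602, 0.2691, 0.2508]
tool_rot: [-3.141, -0.001, 1.495]
contact_force: [-0.5, 1.4, 0.6]
opening: 0.0107
grip_force: 1.0
```

```bash
python3 st.py
```

```text
42.9333 [0.5602 0.2691 0.2508] r 0.050492118361924625 ang 2.541136329078029 F [-0.4664  1.3856  0.6293] tang(resist) -0.8797248962879547 0.9627576917409897 0.010667633238025352
```

>>> apply_moves(delta_pos=[[0, 0, 0.03], [0, 0, 0.1], [0, 0, 0.18], [0, -0.06, 0.24], [0.02, -0.14, 0.28], [0.04, -0.2, 0.3], [0.06, -0.25, 0.3], [0.06, -0.25, 0.3]], dr=[[0, 0, 0], [0, 0, 0], [0, 0, 0], [0, 0, 0], [0, 0, 0], [0, 0, 0], [0, 0, 0], [0, 0, 0]], jaw=[0.12, 0.12, 0.2, 0.3, 0.45, 0.45, 0.45, 0.45])

```text
time: 43.6
tool_pos: [0.5866, 0.1642, 0.3703]
tool_rot: [3.14, 0.001, 1.49]
contact_force: [-0.4, -0.1, -1.0]
opening: 0.0404
grip_force: 0.0
```

```bash
cat > look.py <<'E'
from h import *
from chk import O
import sys
s=telemetry.observe(); print(s['tool_pos'],s['tool_rot'])
im,c=snap('wrist','wl%s.png'%sys.argv[1]); h=cv2.cvtColor(im,cv2.COLOR_RGB2HSV)
m=cv2.inRange(h,(12,105,150),(19,160,255)); n,l,st,ce=cv2.connectedComponentsWithStats(m)
for i in range(1,n):
    if st[i,4]>100:
        P=px2w(c,ce[i],.279)[0,:2]; d=P-O
        if np.hypot(*d)<.075: print(st[i],P,'r',np.hypot(*d),'ang',np.arctan2(d[1],d[0]))
im,c=snap('side','sl%s.png'%sys.argv[1]); h=cv2.cvtColor(im,cv2.COLOR_RGB2HSV)
for z in np.arange(.036,.06,.003):
    u,v=w2px(c,[*O,z])[0]; print(round(z,3),h[int(round(v)),int(round(u))].tolist())
E
python3 look.py 1
```

```text
[0.5866 0.1642 0.3703] [3.1398 0.0014 1.4897]
[189  72  26  26 537] [0.5538 0.2487] r 0.04881784012385142 ang 2.97496758595963
0.036 [14, 88, 107]
0.039 [14, 88, 107]
0.042 [13, 62, 95]
0.045 [0, 10, 103]
0.048 [110, 7, 116]
0.051 [115, 12, 132]
0.054 [115, 12, 132]
0.057 [105, 15, 135]
```

>>> apply_moves(delta_pos=[[-0.02, 0.05, 0], [-0.04, 0.1, 0], [-0.06, 0.15, 0], [-0.082, 0.211, 0], [-0.082, 0.211, 0], [-0.082, 0.211, 0]], dr=[[0, 0, 0.2], [0, 0, 0.4], [0, 0, 0.6], [0, 0, 0.8], [0, 0, 1], [0, 0, 1]], jaw=[0.45, 0.45, 0.45, 0.45, 0.45, 0.45])

```text
time: 44.2
tool_pos: [0.5509, 0.255, 0.3697]
tool_rot: [-3.141, -0.0, 2.001]
contact_force: [-0.7, -0.4, 0.5]
opening: 0.0411
grip_force: 0.0
```

>>> apply_moves(delta_pos=[[0, 0, -0.03], [0, 0, -0.06], [0, 0, -0.09], [0, 0, -0.12], [0, 0, -0.15], [0, 0, -0.15], [0, 0, -0.15]], dr=[[0, 0, 0.2], [0, 0, 0.4], [0, 0, 0.6], [0, 0, 0.8], [0, 0, 1], [0, 0, 1], [0, 0, 1]], jaw=[0.45, 0.45, 0.45, 0.45, 0.45, 0.45, 0.45])

```text
time: 44.78
tool_pos: [0.5518, 0.2524, 0.3095]
tool_rot: [-3.14, -0.001, 2.489]
contact_force: [-0.0, -0.1, 1.1]
opening: 0.0414
grip_force: 0.0
```

```bash
python3 st.py; python3 -c "
from h import *
print(telemetry.observe()['tool_rot'])"
```

```text
44.7833 [0.5518 0.2524 0.3095] r 0.05150493680846759 ang 2.9095302702891863 F [-0.0164 -0.0915  1.1065] tang(resist) 0.09281698130080043 0.0 0.04144415103944267
[-3.1403 -0.0009  2.4889]
```

>>> apply_moves(delta_pos=[[0.005, -0.009, -0.03], [0.005, -0.009, -0.08], [0.005, -0.009, -0.13], [0.005, -0.009, -0.149], [0.005, -0.009, -0.149], [0.005, -0.009, -0.149]], dr=[[0, 0, 0], [0, 0, 0], [0, 0, 0], [0, 0, 0], [0, 0, 0], [0, 0, 0]], jaw=[0.45, 0.45, 0.45, 0.45, 0.45, 0.45])

```text
time: 45.28
tool_pos: [0.5544, 0.249, 0.2514]
tool_rot: [3.141, 0.001, 2.492]
contact_force: [0.5, -0.2, 0.5]
opening: 0.0412
grip_force: 0.0
```

>>> apply_moves(delta_pos=[[0, 0, 0], [0, 0, 0], [0, 0, 0], [0, 0, 0], [0, 0, 0], [0, 0, 0]], dr=[[0, 0, 0], [0, 0, 0], [0, 0, 0], [0, 0, 0], [0, 0, 0], [0, 0, 0]], jaw=[0.35, 0.1, 0.1, 0.1, 0.1, 0.1], force=15)

```text
time: 45.78
tool_pos: [0.5542, 0.2489, 0.2512]
tool_rot: [3.141, 0.001, 2.494]
contact_force: [-0.3, 0.0, 3.7]
opening: 0.0196
grip_force: 15.0
```

```bash
python3 st.py
```

```text
45.7833 [0.5542 0.2489 0.2512] r 0.048461191687039155 ang 2.9689002539681226 F [-0.3347  0.0056  3.692 ] tang(resist) 0.051968973677124546 15.001208335161209 0.01957762582081813
```

Now a small 2 mm nudge along the clockwise tangent.

>>> apply_moves(delta_pos=[[0.0005, 0.0025, 0], [0.001, 0.005, 0], [0.001, 0.005, 0], [0.001, 0.005, 0]], dr=[[0, 0, 0], [0, 0, 0], [0, 0, 0], [0, 0, 0]], jaw=[0.1, 0.1, 0.1, 0.1])

```text
time: 46.12
tool_pos: [0.5546, 0.2509, 0.2512]
tool_rot: [3.141, 0.001, 2.494]
contact_force: [-1.2, 0.0, 5.4]
opening: 0.0196
grip_force: 15.0
```

```bash
python3 st.py
```

```text
46.1167 [0.5546 0.2509 0.2512] r 0.048397840637491495 ang 2.9266276404405813 F [-1.1695  0.0014  5.3881] tang(resist) 0.24810113139660125 15.00199243426323 0.0196071001139731
```

>>> apply_moves(delta_pos=[[0.001, 0.005, 0], [0.002, 0.01, 0], [0.002, 0.01, 0], [0.002, 0.01, 0]], dr=[[0, 0, 0], [0, 0, 0], [0, 0, 0], [0, 0, 0]], jaw=[0.1, 0.1, 0.1, 0.1])

```text
time: 46.45
tool_pos: [0.5548, 0.2518, 0.2511]
tool_rot: [-3.136, 0.003, 2.492]
contact_force: [-4.3, -11.5, 8.3]
opening: 0.0197
grip_force: 15.0
```

```bash
python3 st.py
```

```text
46.45 [0.5548 0.2518 0.2511] r 0.04839333959947492 ang 2.908776739944744 F [ -4.2591 -11.5482   8.3008] tang(resist) 12.219280580089572 15.005919188261032 0.01969037701068163
```

>>> apply_moves(delta_pos=[[0, 0, 0], [0, 0, 0], [0, 0, 0], [0, 0, 0.04], [0, 0, 0.12], [0, 0, 0.22], [0, 0, 0.3], [0, 0, 0.32]], dr=[[0, 0, 0], [0, 0, 0], [0, 0, 0], [0, 0, 0], [0, 0, 0], [0, 0, 0], [0, 0, 0], [0, 0, 0]], jaw=[0.3, 0.45, 0.45, 0.45, 0.45, 0.45, 0.45, 0.45])

```text
time: 47.12
tool_pos: [0.5562, 0.2557, 0.3843]
tool_rot: [3.133, 0.005, 2.494]
contact_force: [0.3, 1.3, 1.1]
opening: 0.0413
grip_force: 0.0
```

>>> apply_moves(delta_pos=[[0, -0.08, 0], [-0.02, -0.16, 0.0], [-0.03, -0.25, 0], [-0.03, -0.28, 0], [-0.03, -0.28, 0]], dr=[[0, 0, -0.2], [0, 0, -0.4], [0, 0, -0.4], [0, 0, -0.4], [0, 0, -0.4]], jaw=[0.45, 0.45, 0.45, 0.45, 0.45])

```text
time: 47.53
tool_pos: [0.5433, 0.1406, 0.3782]
tool_rot: [-3.141, 0.0, 2.291]
contact_force: [0.4, -0.1, 0.6]
opening: 0.0416
grip_force: 0.0
```

```bash
python3 look.py 2; python3 chk.py; python3 - <<'E'
# side-by-side change check outside the known areas: end-state tray/crate vs d12
import cv2,numpy as np
for a,b in(('side_15','d12'),('scene_15','s12')):
    pass
E
```

```text
[0.5433 0.1406 0.3782] [-3.1413  0.0002  2.2908]
[338  79  36  26 574] [0.5526 0.251 ] r 0.050361519290912274 ang 2.933997635430958
0.036 [14, 102, 190]
0.039 [14, 102, 190]
0.042 [12, 76, 141]
0.045 [15, 27, 112]
0.048 [114, 11, 120]
0.051 [113, 8, 133]
0.054 [113, 8, 133]
0.057 [113, 15, 139]
side strip [(np.float64(0.1175), np.float64(10.6)), (np.float64(0.1185), np.float64(13.1)), (np.float64(0.1195), np.float64(13.7))]
side bed [(np.float64(0.0925), np.float64(2.4)), (np.float64(0.143), np.float64(6.8)), (np.float64(0.113), np.float64(6.9)), (np.float64(0.12), np.float64(6.7)), (np.float64(0.12), np.float64(7.0))]
scene strip [(np.float64(0.12), np.float64(16.2)), (np.float64(0.1205), np.float64(18.6)), (np.float64(0.1205), np.float64(18.4))]
scene bed [(np.float64(0.112), np.float64(25.7)), (np.float64(0.118), np.float64(16.9)), (np.float64(0.124), np.float64(6.6)), (np.float64(0.119), np.float64(10.2)), (np.float64(0.1195), np.float64(9.4))]
```

```bash
python3 -c "
from cell import job
print(job.hand_in())"
```

```text
the job is handed in; nothing more can be done
None
```

The job is handed in: all four buttons are in the crate, the empty tray is flat on its mat, the strip is flush to within about 1 mm (cross under the punch by geometry), and the handwheel is wound clockwise to its hard stop; the hand-in returned no verdict.

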